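# Slide the pepper mill off the table leaf and unlatch the leaf

## Robot

A 6-joint arm with a two-finger parallel gripper is mounted at the origin on the work surface. World frame = base frame: x ahead of the robot, y to its left, z up, the work surface at z = 0. Lengths are in mm, angles in rad, forces in N, time in s.
With the tool pointing down it reaches from about 350 to 775 mm from the base axis. Payload 7.3 kg.
Tool frame: the origin (TCP) lies between the finger pads, 19 mm behind the fingertips; this is the grasp point; z points along the fingers, y is the line along which they close (so a half turn about z gives the same grasp; the last joint's range is limited). The gripper opens to 92 mm and grips with 3 to 60 N. Pads are 19 mm wide; open, the fingers measure 130 mm over their backs; the gripper's body (75 mm by 190 mm) begins 47 mm behind the grasp point.
Start: joints at [0.974, 0.342, 1.524, -0, 1.275, -0.146], TCP at [228.723, 472.577, 245.541] pointing down, gripper open.
Joint ranges: [-2.53, 2.53], [-0.77, 2.02], [0.04, 2.7], [-1, 4.14], [0.28, 2.66], [-3.11, 3.11]. Speed limits (rad/s): [2.57, 2.57, 3.14, 3.14, 3.14, 3.14].

## Interface

Orientations are given as [roll, pitch, yaw] about the fixed x, y, z axes, in that order (R = Rz(yaw) Ry(pitch) Rx(roll)).
In Python, from plant import get_obs, vision, workorder gives the robot as it stands.
- The arm moves only by the shell command python3 -m pendant 'ROWS' [OPENING]. ROWS is a JSON object of lists of equal length, an entry for each row: "dp": the shift along the tool's x, y, z in m, a list of three; "rotation": the turn, a rotation vector about the tool's x, y, z in rad, a list of three. A call has 1 to 8 rows; each row is the pose to reach, as a shift and turn from the pose commanded when the call began, along the tool's axes at that moment; what a row does not reach only later rows make up. A row lasts 1/8 s, in which the tool goes at most 62.5 mm and 10.7 degrees, less where a joint would pass 70% of its speed; a pose out of reach is approached as far as the arm can. A call with a gripper value outside its range is refused whole. OPENING is the finger opening in m, from 0 to 0.0918, set as the call begins (- or left out, the last holds). The fingers move at their own pace and stop on an object; the grip force is fixed at half the most. Time passes only in rows, so rows that repeat a pose let the fingers close. It gives the time, the measured TCP pose, the force, the opening and the grip force at its end, in the units of the state.
- get_obs(): the state, without advancing time (a new reading comes with each control period).
- vision.capture(name): name is "scene" or "top" or "wrist"; returns a dict with "pixels" (480x640x3 uint8, red, green, blue), "vfov" (degrees; the focal length in pixels is half the picture's height over the tangent of half this angle, whatever the lens; pixels are square), "cx", "cy" (the principal point, pixels), "pose" (4x4, takes a point from camera to world coordinates); the wrist camera has in their place "T_tool_cam" (4x4, takes a point from camera to tool coordinates, whose origin is the TCP and whose axes are the flange's). Camera axes: x right, y up, looking along -z (the intrinsics and any distortion apply to the point x, -y, -z); pixel columns grow to the right and rows downward; lengths in mm; the calibration is good to about 2 mm. The wrist camera is an equidistant fisheye: a pixel r from the principal point sees the ray r / f radians off the axis. A picture is of the moment at which its call begins: read the wrist's pose just before it. There is no depth.
- workorder.close_job(): hands the job in; it is judged then, once.
The state is a dict: "time": time; "joint_positions": joint angles; "dq": joint speeds; "tau": joint torques, N m; "tool_pos": TCP position; "tcp_rot": TCP orientation; "contact_force": force on the tool from outside, world axes, zero at the start; "moment": the same for the moment, N m; "grip_width": finger opening in mm; "finger_force": force on a finger pad.
Only numpy, scipy, OpenCV 4.12 (cv2) and the standard library are available. Lean on these libraries where they do the work, as an engineer would, in place of code of your own. Each camera call takes 0.05 s, during which the arm holds its last target. There are 200 camera calls.

## Task

The leaf of the dining table is to be folded away. Push the tall dark pepper mill low on its body so that it slides upright along the table, off the leaf, until its foot stands wholly on the round dark grey stone disc let into the table, and then push the red tab of the leaf's bolt all the way back towards the robot. Only push with the fingers: do not take the mill between them, lift it or tip it, and leave everything else where it stands.

Things in the scene. Friction and masses are not known exactly. Their poses are not given: they have to be found in the camera images.
- mill: Turned pepper mill of dark wood, loose, 0.25 to 0.5 kg, 200 mm high. Its foot is a plain cylinder, 56 mm diameter, up to 50 mm above the table; the body above is at most 48 mm across. Origin: centre of its underside, z up. It stops as soon as the push stops; pushed high it topples. It is taller than the gripper's fingers: lean the tool so that the fingertips lead.
- disc: Round dark grey stone disc, 100 mm diameter with a thin brass rim (104 mm over it), let in flush with the table top beyond the leaf's seam: no step. It lies 0.165 to 0.185 m further out in x than the mill starts, and up to 60 mm to either side. Origin: its centre on the table top.
- bolt (a joint): Travel of the leaf's sliding bolt in m: near 0 (up to 0.004) when shot across the seam, 0.040 at its stop when drawn fully back. It slides straight along the world -x direction (towards the robot) as it is drawn back, needs about 1.5 to 3 N, and stays where it is left.
- bolt_tab (a point): Centre of the top of the bolt's red upright tab, 48 mm above the table. Tab: 12 mm thick (x), 30 mm wide (y), free from 15 to 48 mm high. Push its far (+x) face. The flat bolt under it (top at 15 mm) runs on in +x to a steel keeper, 42 mm wide, 23 mm high, its near edge 50 mm beyond the tab's centre when the bolt is shot. Side rails are 16 mm high.
- candlestick: Bystander: brass candlestick with a white candle, 220 mm high, foot 70 mm diameter, loose, beside the disc. Origin at the centre of its underside.
- ghee_pot: Bystander: round steel ghee pot with a brass twist cap, 76 mm diameter, 94 mm high, loose, beside the disc on the other side. Origin at the centre of its underside.
- katori: Bystander: blue ceramic bowl, 90 mm across, 42 mm high, loose. Origin at the centre of its underside.
- thali: Bystander: round steel compartment plate, 250 mm across, 20 mm high, loose. Origin at the centre of its underside.
- spoon_stand: Bystander: green plastic square spoon stand, 85 mm wide, 110 mm high, with spoons up to 185 mm, loose. Origin at the centre of its underside.
- tumbler: Bystander: steel tumbler, 68 mm across, 100 mm high, loose. Origin at the centre of its underside.
Not all that is in view belongs to the job. Leave any green look-alike of the mill alone. Leave any green look-alike of the part that bears bolt alone.

How it is judged (in metres and radians):
On the way, in this order (a step that is already met when the one before it is completed fails the run):
1. the mill stands upright and at rest with its foot wholly on the stone disc (horizontal distance between mill and disc below 0.022 m and angle between mill's own z axis and vertical below 0.05 rad and linear speed of mill below 0.02 m/s and height (world z) of mill below 0.004 m), for 0.3 s.
2. then the bolt is pushed fully back (value of joint bolt above 0.035 m), for 0.1 s.
At the end, for the whole second after the job is handed in: The mill stands upright (within 0.05 rad) and at rest on the table with its centre within 22 mm of the disc's centre, and the bolt is drawn back more than 35 of its 40 mm (all of step 1 and value of joint bolt above 0.035 m); the robot touches nothing.
It fails at once if the mill is tipped by more than 0.2 rad (angle between mill's own z axis and vertical above 0.2 rad).
It fails at once if the mill is lifted more than 10 mm (height (world z) of mill above 0.01 m).
It fails at once if the mill is taken between the fingers (tool centre within 15 mm of its axis while the fingers touch it) (contact force between the fingers and mill above 0.5 N and horizontal distance between the grasp point and mill below 0.015 m).
It fails at once if the mill is pushed in its upper half (contact force between the fingers and mill above 0.5 N and height (world z) of the grasp point above 0.115 m).
It fails at once if a bystander (candlestick, ghee pot, katori, thali, spoon stand, tumbler) is moved by more than 15 mm or tipped (distance of any of candlestick, ghee_pot, katori, thali, spoon_stand, tumbler from where it was at the start of the episode above 0.015 m or angle between any of candlestick, ghee_pot, katori, thali, spoon_stand, tumbler's own z axis and vertical above 0.2 rad).
It also fails if it takes over 51 s, if anything falls off the work surface, if the arm or the gripper's body presses on something with over 40 N, if the wrist force passes 120 N, or if a joint passes its speed limit or range.

## Working session

There is one attempt and no reset: what is moved stays moved. The work goes in short steps, Python scripts to look and compute and a shell command to move; the robot and the scene stay as the last step left them, time stands still between calls to the robot, and variables do not carry over. Pictures are saved under pics/ and viewed, at most 10 in all, crops included, and the job is handed in when it is done.

```bash
ls; mkdir -p pics; python3 - <<'E'
from plant import get_obs, vision
import cv2,pickle
d={n:vision.capture(n) for n in("scene","top")}
pickle.dump(d,open("c0.pkl","wb"))
for n,c in d.items():
    cv2.imwrite(f"pics/{n}0.png",c["pixels"][:,:,::-1]); print(n,c["vfov"],c["cx"],c["cy"],c["pose"].round(3).tolist())
o=get_obs();print(o["time"],o["tool_pos"],o["tcp_rot"],o["contact_force"], [k for k in d["top"]])
E
```

```text
pics
scene 55.08062670224577 325.8967929559257 240.4649730770384 [[-0.048, -0.565, 0.824, 1445.243], [0.999, -0.039, 0.032, 46.356], [0.014, 0.824, 0.566, 730.084], [0.0, 0.0, 0.0, 1.0]]
top 54.444296750224915 316.6569043501332 240.24855133328393 [[-0.009, 0.998, -0.07, 422.274], [-1.0, -0.009, -0.007, 9.099], [-0.008, 0.07, 0.998, 1236.033], [0.0, 0.0, 0.0, 1.0]]
0.1 [228.51007703 472.27702144 244.93036966] [-3.14024037e+00 -2.09625407e-04  2.69078912e+00] [-0.50002626  0.30624628 -0.00161181] ['pixels', 'vfov', 'cx', 'cy', 'pose']
```

View pics/scene0.png

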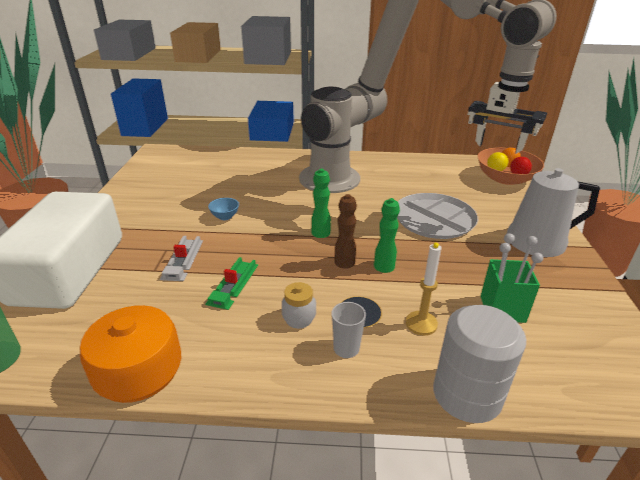

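View pics/top0.png

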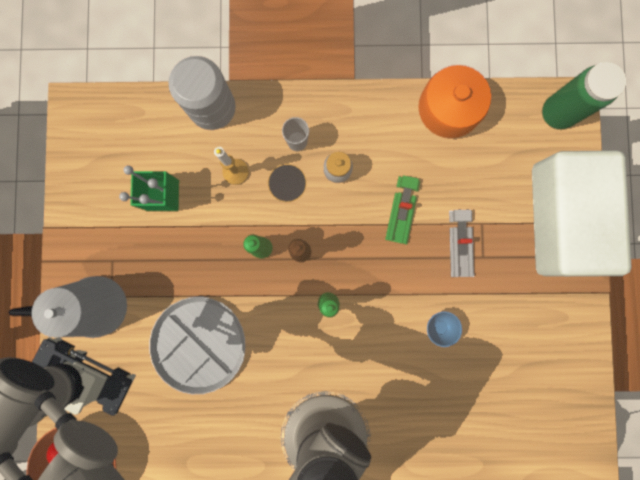

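Scene picture: dark mill at (346,232), green look-alikes at (321,203) and (387,235), disc at (360,312), grey bolt with red tab at (180,251), green look-alike bolt with red tab at (231,277), ghee pot (298,306), candlestick (424,300), tumbler (348,330). Top picture: mill head (300,250), greens (257,246) and (329,304), disc (287,183), grey bolt's tab (465,241), green bolt's tab (404,206).

Candidates: mill = dark one (300,250), not the greens. Bolt = grey one (465,241), not the green one.

```bash
cat >h.py <<'E'
import numpy as np,cv2,pickle
def ray(c,u,v):
    f=240/np.tan(np.radians(c["vfov"]/2)); P=c["pose"]
    d=P[:3,:3]@np.array([(u-c["cx"])/f,-(v-c["cy"])/f,-1]); return P[:3,3],d
def cast(c,u,v,z):
    o,d=ray(c,u,v); return o+d*(z-o[2])/d[2]
def proj(c,p):
    f=240/np.tan(np.radians(c["vfov"]/2)); P=c["pose"]; q=P[:3,:3].T@(np.array(p)-P[:3,3])
    return c["cx"]-f*q[0]/q[2], c["cy"]+f*q[1]/q[2]
def two(a,b):
    (o1,d1),(o2,d2)=a,b; A=np.c_[d1,-d2]; s=np.linalg.lstsq(A,o2-o1,rcond=None)[0]
    p,q=o1+d1*s[0],o2+d2*s[1]; return (p+q)/2,np.linalg.norm(p-q)
def blobs(img,lo,hi,box,amin=20):
    h=cv2.cvtColor(img,cv2.COLOR_RGB2HSV); m=cv2.inRange(h,lo,hi); k=np.zeros_like(m); x0,y0,x1,y1=box; k[y0:y1,x0:x1]=m[y0:y1,x0:x1]
    n,l,s,c=cv2.connectedComponentsWithStats(k); return [(s[i].tolist(),c[i].round(1).tolist()) for i in range(1,n) if s[i][4]>=amin],l
E
python3 - <<'E'
from h import *
d=pickle.load(open("c0.pkl","rb"));T,S=d["top"],d["scene"]
def pr(n,c,lo,hi,box):
    b,l=blobs(c["pixels"],lo,hi,box); print(n,b); return b,l
pr("discT",T,(0,0,30),(180,60,110),(262,160,312,206))
pr("discS",S,(0,0,20),(180,60,110),(335,290,385,330))
pr("millS",S,(0,60,10),(20,255,110),(325,185,362,275))
pr("millT",T,(0,60,10),(20,255,110),(285,235,315,265))
for n,c,bx in(("T",T,(440,200,490,280)),("S",S,(160,235,205,280))):pr("tab"+n,c,(0,150,60),(8,255,255),bx)
pr("ghee capT",T,(10,100,100),(30,255,255),(325,145,355,180))
pr("candleS",S,(15,130,60),(30,255,255),(400,240,445,335))
pr("candleT",T,(15,130,60),(30,255,255),(210,145,250,190))
a=cv2.resize(T["pixels"][130:270,210:370,::-1],None,fx=2.5,fy=2.5,interpolation=2)
b=cv2.resize(S["pixels"][180:340,280:440,::-1],None,fx=2.1875,fy=2.1875,interpolation=2)
e=cv2.resize(T["pixels"][190:290,380:490,::-1],None,fx=2.2,fy=2.2,interpolation=2)
cv=np.zeros((600,760,3),np.uint8);cv[:350,:400]=a;cv[:350,400:750]=b;cv[360:580,:242]=e
e=cv2.resize(S["pixels"][230:310,155:265,::-1],None,fx=3,fy=3,interpolation=2);cv[355:595,250:580]=e
cv2.imwrite("pics/crop1.png",cv)
E
```

```text
discT [([270, 166, 34, 34, 920], [286.6, 182.5])]
discS [([344, 297, 37, 30, 450], [367.4, 309.1]), ([358, 307, 6, 14, 53], [360.2, 313.5]), ([335, 321, 4, 9, 22], [335.9, 325.2])]
millS [([325, 196, 37, 77, 1337], [345.0, 235.7])]
millT [([289, 238, 26, 24, 328], [301.9, 250.1])]
tabT [([459, 239, 13, 4, 48], [465.0, 240.6])]
tabS [([174, 244, 13, 13, 133], [179.9, 250.4])]
ghee capT [([325, 145, 30, 35, 847], [340.1, 159.3])]
candleS [([400, 241, 31, 18, 212], [415.1, 247.2]), ([433, 241, 10, 7, 40], [436.6, 244.0]), ([400, 260, 45, 75, 1239], [420.8, 303.4]), ([438, 263, 7, 8, 25], [441.4, 266.8])]
candleT [([220, 154, 29, 31, 538], [235.0, 171.5])]
```

View pics/crop1.png

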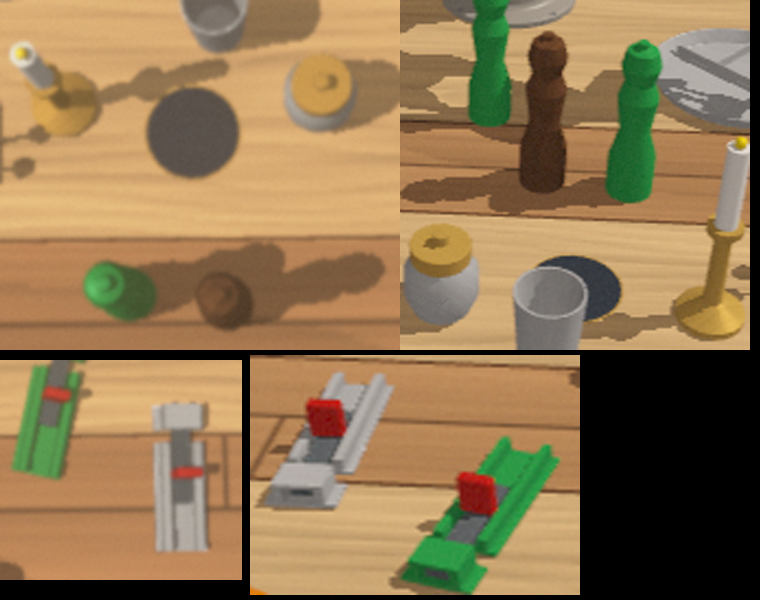

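The crop confirms it: the dark brown mill stands beside green ones, the disc is clear, and the grey bolt (lower left) has its red tab on the seam while the other bolt is green.

```bash
python3 - <<'E'
from h import *
d=pickle.load(open("c0.pkl","rb"));T,S=d["top"],d["scene"]
np.set_printoptions(suppress=True,precision=1)
D=cast(T,286.6,182.5,0);print("disc",D)
print("disc diam",[np.linalg.norm((cast(T,270,182,0)-cast(T,304,182,0)))])
p=cast(S,345.4,267.3,0);v=p-S["pose"][:3,3];v[2]=0;M=p+28*v/np.linalg.norm(v);print("mill foot",M)
print("head 2view",two(ray(S,347.7,197.5),ray(T,300.8,245)), "T at195",cast(T,300.8,245,195),"foot proj T",proj(T,[*M[:2],0]),proj(T,[*M[:2],200]))
print("tab T",cast(T,465,240.6,48),"S",two(ray(S,180.5,244.5),ray(T,465,240.6)))
print("tab ymin/max",cast(T,458.5,240.6,48),cast(T,472,240.6,48))
# greens
for n,s,t in(("greenL",(387,271),(257,246)),("greenN",(321,236.5),(329,304))):
    p=cast(S,*s,0);v=p-S["pose"][:3,3];v[2]=0;print(n,p+28*v/np.linalg.norm(v),cast(T,*t,195))
print("candle S",cast(S,422,329,0),"T foot",cast(T,236,171,15))
print("ghee",cast(T,339.5,160,90))
print("tumbler",cast(T,295,131,100), "katori",cast(T,445,328,42),"thali",cast(T,197,345,20))
for u,v in((461,211),(461,275)):print(cast(T,u,v,15))
print("green bolt",cast(T,404,206,48),cast(T,409,178,20),cast(T,398,241,20))
from plant import vision,get_obs
w=vision.capture("wrist");print(w["T_tool_cam"].round(3).tolist(),w["vfov"],w["cx"],w["cy"])
E
```

```text
disc [664.7  96.9   0. ]
disc diam [np.float64(91.18591069514905)]
mill foot [473.6  62.2   0. ]
head 2view (array([484.7,  55.7, 196.1]), np.float64(7.693083568078264)) T at195 [484.8  51.9 195. ] foot proj T (np.float64(299.96426781165), np.float64(253.62447015822352)) (np.float64(296.07524421194233), np.float64(249.9241208440831))
tab T [ 501.  -360.4   48. ] S (array([ 501. , -360.3,   51.1]), np.float64(1.6652186385214074))
tab ymin/max [ 501.2 -343.9   48. ] [ 500.9 -378.2   48. ]
greenL [482.2 172.2   0. ] [483.5 149.9 195. ]
greenN [335.8 -10.7   0. ] [353.3  -9.8 195. ]
candle S [711.5 232.9   0. ] T foot [694.  230.1  15. ]
ghee [702.4 -41.6  90. ]
tumbler [774.1  68.4 100. ] katori [ 280.6 -305.    42. ] thali [239.6 328.3  20. ]
[ 581.3 -362.6   15. ]
[ 413.6 -357.5   15. ]
green bolt [ 591.3 -207.2   48. ] [ 669.5 -227.1   20. ] [ 503.5 -194.7   20. ]
[[-0.0, 0.954, 0.3, 81.943], [1.0, 0.0, 0.0, 0.53], [0.0, 0.3, -0.954, -138.695], [0.0, 0.0, 0.0, 1.0]] 65.70646984690485 315.44548589271386 239.33564911640605
```

```bash
python3 - <<'E'
from h import *
d=pickle.load(open("c0.pkl","rb"));T,S=d["top"],d["scene"]
np.set_printoptions(suppress=True,precision=1)
for n,p in(("discR",[665,149,0]),("disc nearcam",[717,97,0]),("far",[613,97,0])):print(n,np.array(proj(S,p)))
for M in((484,55),(482,58),(478,58)):
  print(M,"S foot near rim",np.array(proj(S,[M[0]+28,M[1],0])),"S head",np.array(proj(S,[*M,200])),"T head",np.array(proj(T,[*M,200])))
# silhouettes of mill
for n,c,bx,lo in(("S",S,(330,185,362,275),(0,60,10)),):
    h=cv2.cvtColor(c["pixels"],cv2.COLOR_RGB2HSV);m=cv2.inRange(h,(0,90,10),(20,255,110))
    for r in range(194,272,4):
        x=np.where(m[r,328:366])[0]+328; print(r,(x.min(),x.max()) if len(x) else None,end=" ")
h=cv2.cvtColor(T["pixels"],cv2.COLOR_RGB2HSV)
print();print(h[234:266:2,284:318:2,2])
E
```

```text
discR [382.6 312.6]
disc nearcam [360.1 328. ]
far [359.6 296.5]
(484, 55) S foot near rim [342.7 269.7] S head [345.9 195.9] T head [299.3 245.2]
(482, 58) S foot near rim [343.9 269.2] S head [347.1 195.5] T head [298.  246.1]
(478, 58) S foot near rim [343.9 268.3] S head [347.2 194.7] T head [298.  247.9]
194 None 198 (np.int64(341), np.int64(353)) 202 (np.int64(340), np.int64(355)) 206 (np.int64(339), np.int64(355)) 210 (np.int64(340), np.int64(354)) 214 (np.int64(340), np.int64(353)) 218 (np.int64(337), np.int64(354)) 222 (np.int64(337), np.int64(355)) 226 (np.int64(338), np.int64(354)) 230 (np.int64(338), np.int64(353)) 234 (np.int64(339), np.int64(353)) 238 (np.int64(337), np.int64(365)) 242 (np.int64(335), np.int64(354)) 246 (np.int64(335), np.int64(355)) 250 (np.int64(335), np.int64(355)) 254 (np.int64(335), np.int64(355)) 258 (np.int64(328), np.int64(355)) 262 (np.int64(334), np.int64(365)) 266 (np.int64(330), np.int64(364)) 270 (np.int64(328), np.int64(352)) 
[[168 166 147 126 125 123 122 125 122 124 123 124 122 124 123 124 123]
 [121 122 121 120 119 121 121 120 120 120 1
[... 322 characters left out ...]
111 119 118 114 116 115  93  92 100  85  81 107 119 123 121]
 [121 124 115 117 122 122 120 117  94  93 102  81  82  96 121 124 124]
 [124 142 138 116 125 126 118 104 103 105  98  82  81  89 119 123 125]
 [165 169 161 116 122 128 116 110 112 105  88  81  82  89 118 125 124]
 [177 177 175 126 114 118 111 112 108  92  85  84  81  91 121 127 126]
 [175 175 177 151 110 102  98  95  87  83  83  81  80  97 116 119 119]
 [150 146 145 145 115  99  93  91  88  85  79  81  85  97 104 105 110]
 [148 149 150 151 148 136 109  92  87  82  88 116 125 133 145 147 148]
 [169 167 165 166 166 165 159 146 133 133 149 161 162 164 163 163 163]
 [168 166 167 164 166 161 162 163 165 163 162 163 163 162 161 162 161]]
```

```bash
python3 -m pendant '{"dp":[[-45,-39,-8],[-90,-78,-16],[-135,-117,-24],[-180,-156,-32],[-225,-195,-40],[-270,-234,-48],[-315,-273,-56],[-364,-312,-62]],"rotation":[[0,0,0.17],[0,0,0.34],[0,0,0.51],[0,0,0.68],[0,0,0.85],[0,0,1.02],[0,0,1.2],[0,0,1.4]]}' 2>&1 | head -20
```

```text
time: 1.15
tool_pos: [425.1, 15.4, 312.1]
tcp_rot: [3.141, -0.0, 1.297]
contact_force: [1.1, 0.3, -0.9]
grip_width: 91.8
finger_force: 0.0
```

```bash
cat >>h.py <<'E'
from scipy.spatial.transform import Rotation as Ro
def wcap(name=None):
    from plant import get_obs,vision
    o=get_obs(); c=vision.capture("wrist"); H=np.eye(4); H[:3,:3]=Ro.from_euler("xyz",o["tcp_rot"]).as_matrix(); H[:3,3]=o["tool_pos"]
    c["pose"]=H@np.array(c["T_tool_cam"]); c["fe"]=1
    if name: cv2.imwrite(f"pics/{name}.png",c["pixels"][:,:,::-1]); pickle.dump(c,open(name+".pkl","wb"))
    return c,o
def wray(c,u,v):
    f=240/np.tan(np.radians(c["vfov"]/2)); a,b=u-c["cx"],v-c["cy"]; r=np.hypot(a,b)+1e-9; t=r/f
    d=np.array([a/r*np.sin(t),-b/r*np.sin(t),-np.cos(t)]); return c["pose"][:3,3],c["pose"][:3,:3]@d
def wcast(c,u,v,z):
    o,d=wray(c,u,v); return o+d*(z-o[2])/d[2]
E
python3 - <<'E'
from h import *
c,o=wcap("w1"); print(o["time"],o["tool_pos"],o["tcp_rot"],c["pose"][:3,3])
d=pickle.load(open("c0.pkl","rb"));cv2.imwrite("pics/grip.png",cv2.resize(d["scene"]["pixels"][50:170,440:560,::-1],None,fx=4,fy=4,interpolation=2))
E
```

```text
1.15 [425.05458415  15.40619497 312.10709891] [ 3.14123939e+00 -3.98603918e-04  1.29695960e+00] [446.7138515   94.43142306 450.83382659]
```

View pics/w1.png

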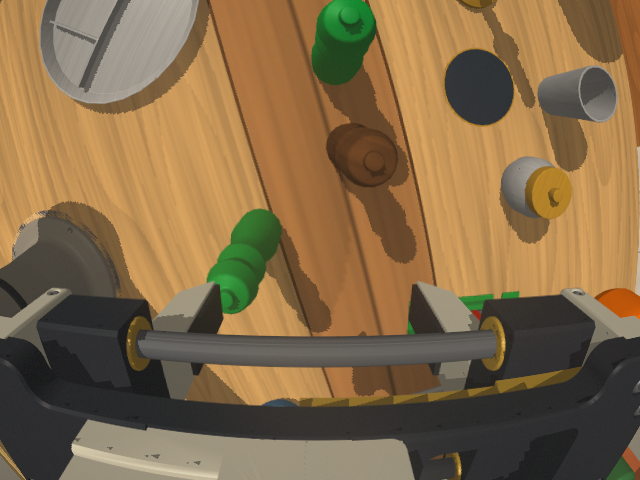

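View pics/grip.png

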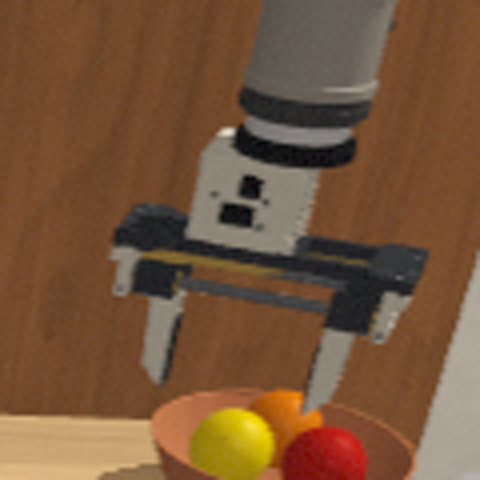

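Wrist picture: mill knob (375,161), its foot's visible edge at (328,148); disc (479,87); green look-alikes with knobs at (349,15) and (231,298); ghee cap (549,192). The scene crop shows that only about 50 mm of the gripper is wide, with a narrower block behind.

```bash
python3 - <<'E'
from h import *
np.set_printoptions(suppress=True,precision=1)
c=pickle.load(open("w1.pkl","rb"))
for n,u,v,z in(("mill knob",375,161,198),("mill far foot edge",328,148,25),("greenL knob",349,15,198),("greenN knob",231,298,198),("greenN foot edge",274,214,10),("greenL foot low",334,83,0),("ghee cap",549,192,94),("disc",479,87,0)):print(n,wcast(c,u,v,z))
b,l=blobs(c["pixels"],(90,10,20),(140,140,90),(440,45,520,130));print(b)
for s,cc in b: print(wcast(c,*cc,0))
b,l=blobs(c["pixels"],(0,120,20),(12,255,112),(320,115,405,195),50);print(b)
E
```

```text
mill knob [479.8  61.1 198. ]
mill far foot edge [454.   66.7  25. ]
greenL knob [489.8 164.  198. ]
greenN knob [349.9  -9.9 198. ]
greenN foot edge [369.5   6.3  10. ]
greenL foot low [482.5 139.5   0. ]
ghee cap [683.4 -30.6  94. ]
disc [662.5  96.8   0. ]
[([445, 50, 68, 75, 3941], [478.7, 86.6])]
[662.2  97.3   0. ]
[]
```

```bash
cat >clr.py <<'E'
from h import *
OB=dict(gL=(486,165,28,200),gN=(350,-9.5,28,200),ghee=(686,-33,38,96),cand=(697,231,36,220),tumb=(770,68,36,100),mill=None)
def box(x,y,z,n=9): return np.array(np.meshgrid(np.linspace(*x,n),np.linspace(*y,21),np.linspace(*z,15))).reshape(3,-1).T
def hand(h=23): return np.vstack([box((-37.5,37.5),(-95,95),(-100,-47)),box((-40,40),(-45,45),(-300,-100)),box((60,95),(-20,20),(-160,-110)),box((-9.5,9.5),(h,h+19),(-47,19)),box((-9.5,9.5),(-h-19,-h),(-47,19))])
def pose(psi,th):
    p,t=np.radians([psi,th]);f=np.array([np.cos(p),np.sin(p),0]);u=np.array([0,0,1.])
    x=f*np.cos(t)+u*np.sin(t);z=f*np.sin(t)-u*np.cos(t);return np.c_[x,np.cross(z,x),z]
def clear(tcp,psi,th,mill,h=23):
    P=hand(h)@pose(psi,th).T+tcp; r={}
    for n,o in OB.items():
        if n=="mill": o=(*mill,24,200); Q=P[P[:,2]>52]
        else: Q=P
        Q=Q[Q[:,2]<o[3]+4]; r[n]=round(np.hypot(Q[:,0]-o[0],Q[:,1]-o[1]).min()-o[2]) if len(Q) else 999
    r["z"]=round(P[:,2].min()); return r
def dist(th,h): return 9.5*np.cos(np.radians(th))+19*np.sin(np.radians(th))+np.sqrt(28**2-h*h)
E
python3 - <<'E'
from clr import *
m=np.array([480,60.5]);D=np.array([663,97.])
for th in(32,38):
  for s in(0,.15,.3,.5,.75,1):
    M=m+s*(D-m);best=[]
    for psi in range(-40,91,5):
        f=np.array([np.cos(np.radians(psi)),np.sin(np.radians(psi))]); t=np.r_[M-f*(dist(th,23)),28]
        c=clear(t,psi,th,M); best.append((min(v for k,v in c.items() if k!="z"),psi,c))
    best.sort(key=lambda b:-b[0]); print(th,s,[(b[:2]) for b in best[:6]],best[0][2])
E
```

```text
32 0 [(-12, 80), (-12, 85), (-12, 90), (-15, 5), (-15, 55), (-16, 0)] {'gL': 88, 'gN': -7, 'ghee': 86, 'cand': 213, 'tumb': 171, 'mill': -12, 'z': 7}
32 0.15 [(-12, 50), (-12, 55), (-12, 60), (-12, 65), (-12, 70), (-12, 75)] {'gL': 59, 'gN': -1, 'ghee': 86, 'cand': 225, 'tumb': 188, 'mill': -12, 'z': 7}
32 0.3 [(-12, 45), (-12, 50), (-12, 55), (-12, 60), (-12, 65), (-12, 70)] {'gL': 31, 'gN': 1, 'ghee': 67, 'cand': 203, 'tumb': 169, 'mill': -12, 'z': 7}
32 0.5 [(-12, 25), (-12, 30), (-12, 35), (-12, 40), (-12, 45), (-12, 50)] {'gL': -9, 'gN': 21, 'ghee': 62, 'cand': 163, 'tumb': 162, 'mill': -12, 'z': 7}
32 0.75 [(-12, -5), (-12, 20), (-12, 25), (-12, 30), (-12, 35), (-12, 40)] {'gL': -9, 'gN': 74, 'ghee': 70, 'cand': 73, 'tumb': 135, 'mill': -12, 'z': 7}
32 1 [(-12, -40), (-12, 0), (-12, 5), (-12, 10), (-12, 15), (-12, 20)] {'gL': -11, 'gN': 167, 'ghee': 87, 'cand': -6, 'tumb': 81, 'mill': -12, 'z': 7}
38 0 [(4, 90), (0, 85), (-7, 80), (-16, 75), (-18, 50), (-19, 5)] {'gL': 94, 'gN': 7, 'ghee': 73, 'cand': 203, 'tumb': 163, 'mill': 4, 'z': 7}
38 0.15 [(4, 75), (4, 80), (4, 85), (4, 90), (-1, 50), (-1, 70)] {'gL': 78, 'gN': 10, 'ghee': 65, 'cand': 209, 'tumb': 153, 'mill': 4, 'z': 7}
38 0.3 [(4, 50), (4, 55), (4, 60), (4, 65), (4, 70), (4, 75)] {'gL': 47, 'gN': 17, 'ghee': 64, 'cand': 206, 'tumb': 167, 'mill': 4, 'z': 7}
38 0.5 [(4, 45), (4, 50), (4, 55), (4, 60), (4, 65), (4, 70)] {'gL': 16, 'gN': 21, 'ghee': 37, 'cand': 176, 'tumb': 139, 'mill': 4, 'z': 7}
38 0.75 [(4, 30), (4, 35), (4, 40), (2, 25), (1, 45), (-3, 50)] {'gL': 9, 'gN': 36, 'ghee': 17, 'cand': 126, 'tumb': 112, 'mill': 4, 'z': 7}
38 1 [(4, 5), (4, 10), (4, 15), (-1, 20), (-5, 0), (-5, 25)] {'gL': 10, 'gN': 82, 'ghee': 21, 'cand': 52, 'tumb': 84, 'mill': 4, 'z': 7}
```

```bash
python3 - <<'E'
from clr import *
m=np.array([480,60.5]);D=np.array([663,97.]);th=40;h=25
W=[m-0,m,m+[12,10],m+[24,20],m+[40,26],[540,89],[560,91],[590,93],[625,95],D]
for i,M in enumerate(W):
    M=np.array(M);r=[]
    for psi in range(0,101,5):
        f=np.array([np.cos(np.radians(psi)),np.sin(np.radians(psi))]); t=np.r_[M-f*(dist(th,h)+(20 if i==0 else 0)),28]
        c=clear(t,psi,th,M,h); v=[c[k] for k in("gL","gN","ghee","cand")]
        if min(v)>2: r.append((psi,*v))
    print(M,c["mill"],c["z"],r)
E
```

```text
[480.   60.5] 26 7 [(90, 110, 7, 73, 219), (95, 109, 13, 64, 210), (100, 106, 18, 54, 200)]
[480.   60.5] 6 7 [(90, 91, 7, 73, 202), (95, 89, 13, 64, 193), (100, 86, 17, 54, 185)]
[492.   70.5] 6 7 [(80, 77, 3, 76, 205), (85, 79, 11, 69, 196), (90, 81, 19, 61, 187), (95, 82, 25, 51, 179), (100, 80, 31, 41, 170)]
[504.   80.5] 6 7 [(75, 62, 3, 72, 196), (80, 65, 13, 66, 190), (85, 67, 23, 58, 181), (90, 69, 31, 49, 173), (95, 71, 38, 39, 164), (100, 73, 44, 29, 156)]
[520.   86.5] 6 7 [(55, 36, 11, 76, 197), (60, 40, 15, 71, 193), (65, 44, 10, 68, 189), (70, 48, 11, 64, 185), (75, 52, 18, 58, 181), (80, 56, 28, 51, 177), (85, 60, 38, 43, 169), (90, 63, 47, 33, 160), (95, 66, 55, 23, 151), (100, 68, 61, 14, 143)]
[540  89] 6 7 [(50, 29, 9, 63, 186), (55, 34, 26, 58, 183), (60, 38, 31, 54, 179), (65, 41, 29, 51, 175), (70, 45, 31, 46, 171), (75, 49, 38, 40, 167), (80, 53, 47, 32, 163), (85, 57, 58, 23, 159), (90, 61, 67, 13, 150), (95, 65, 75, 3, 141)]
[560  91] 6 7 [(45, 7, 4, 51, 174), (50, 16, 23, 46, 172), (55, 24, 41, 41, 170), (60, 33, 48, 38, 166), (65, 41, 48, 34, 163), (70, 48, 51, 28, 159), (75, 52, 58, 21, 155), (80, 56, 67, 13, 151), (85, 60, 77, 3, 147)]
[590  93] 6 7 [(45, 3, 26, 25, 150), (50, 10, 45, 22, 152), (55, 18, 65, 18, 152), (60, 26, 76, 13, 150), (65, 34, 77, 7, 147)]
[625  95] 6 7 [(30, 7, 34, 13, 112), (35, 14, 35, 8, 116), (40, 20, 44, 4, 120)]
[663.  97.] 6 7 [(5, 10, 71, 20, 51), (10, 9, 71, 12, 60), (15, 5, 74, 5, 68)]
```

```bash
cat >go.py <<'E'
# prints shift/turn rows in tool axes from the present pose to given waypoints x,y,z,psi,lean
import sys
from clr import *
from plant import get_obs
o=get_obs();R=Ro.from_euler("xyz",o["tcp_rot"]);p=np.array(o["tool_pos"])
for w in sys.argv[1:]:
    x,y,z,psi,th=map(float,w.split(","))
    dp=R.inv().apply(np.array([x,y,z])-p)/1000; rv=(R.inv()*Ro.from_matrix(pose(psi,th))).as_rotvec()
    print(w,"dp",dp.round(4).tolist(),"rot",rv.round(3).tolist(),"mm",round(np.linalg.norm(dp)*1000),"deg",round(np.degrees(np.linalg.norm(rv))))
E
cat >st.py <<'E'
from plant import get_obs
from clr import *
o=get_obs();R=Ro.from_euler("xyz",o["tcp_rot"]).as_matrix();z=R[:,2];x=R[:,0]
print("tcp",np.round(o["tool_pos"],1),"psi",np.degrees(np.arctan2(x[1],x[0])).round(1),"lean",np.degrees(np.arccos(-z[2])).round(1),"roll z.y_tool",R[2,1].round(3),"q",np.round(o["joint_positions"],2))
E
python3 st.py; python3 go.py 485,4,265,95,40
```

```text
tcp [428.1   9.  312.7] psi 73.6 lean 0.3 roll z.y_tool 0.004 q [-0.16  0.11  1.64 -0.    1.39  0.13]
485,4,265,95,40 dp [0.0114, 0.0557, 0.048] rot [0.134, 0.694, -0.357] mm 74 deg 45
```

```bash
python3 -m pendant '{"dp":[[0.002,0.009,0.008],[0.004,0.018,0.016],[0.006,0.028,0.024],[0.008,0.037,0.032],[0.010,0.046,0.040],[0.0114,0.0557,0.048],[0.0114,0.0557,0.048],[0.0114,0.0557,0.048]],"rotation":[[0.022,0.115,-0.06],[0.044,0.23,-0.12],[0.067,0.347,-0.18],[0.09,0.463,-0.24],[0.112,0.578,-0.3],[0.134,0.694,-0.357],[0.134,0.694,-0.357],[0.134,0.694,-0.357]]}' 0.05; python3 st.py; python3 go.py 485,4,28,95,40
```

```text
time: 2.2
tool_pos: [481.2, 14.0, 264.0]
tcp_rot: [-3.137, -0.701, 1.674]
contact_force: [-0.3, 0.1, 0.3]
grip_width: 50.0
finger_force: 0.0
tcp [481.2  14.  264. ] psi 95.9 lean 40.2 roll z.y_tool -0.003 q [-0.48  0.4   1.58  0.56  1.59 -0.7 ]
485,4,28,95,40 dp [-0.1601, 0.0035, 0.1737] rot [-0.014, -0.003, 0.012] mm 236 deg 1
```

```bash
python3 -m pendant '{"dp":[[-0.022,0.0005,0.022],[-0.044,0.001,0.045],[-0.066,0.0015,0.068],[-0.088,0.002,0.091],[-0.106,0.0025,0.114],[-0.106,0.0025,0.114]],"rotation":[[-0.014,-0.003,0.012],[-0.014,-0.003,0.012],[-0.014,-0.003,0.012],[-0.014,-0.003,0.012],[-0.014,-0.003,0.012],[-0.014,-0.003,0.012]]}'; python3 st.py; python3 - <<'E'
from h import *
from plant import vision
c,o=wcap("w2"); s=vision.capture("scene");pickle.dump(s,open("s2.pkl","wb"))
a=np.hstack([cv2.resize(c["pixels"],(400,300)),cv2.resize(s["pixels"][120:330,220:500],(400,300))])
cv2.imwrite("pics/m2.png",a[:,:,::-1])
E
python3 st.py;python3 go.py 485,4,28,95,40
```

```text
time: 2.95
tool_pos: [483.5, 7.7, 108.2]
tcp_rot: [-3.139, -0.7, 1.658]
contact_force: [0.3, -0.5, 0.3]
grip_width: 50.2
finger_force: 0.0
tcp [483.5   7.7 108.2] psi 95.0 lean 40.1 roll z.y_tool -0.002 q [-0.5   0.61  1.74  0.59  1.28 -0.9 ]
tcp [484.7   7.  109.7] psi 95.2 lean 40.0 roll z.y_tool 0.002 q [-0.5   0.61  1.74  0.59  1.28 -0.9 ]
485,4,28,95,40 dp [-0.0549, -0.0001, 0.0606] rot [0.0, -0.0, 0.002] mm 82 deg 0
```

View pics/m2.png

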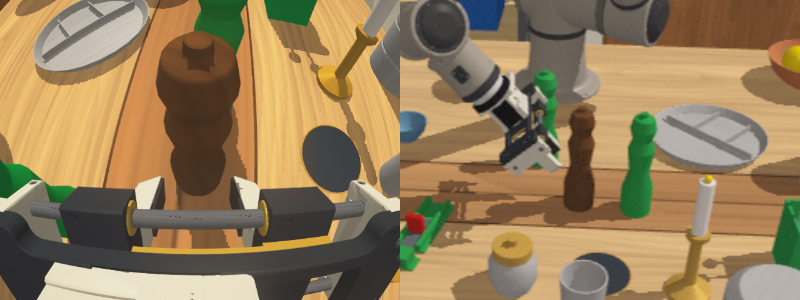

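Left half (wrist): the mill (200,110) stands centred ahead of the fingers, with the near green mill just left of the hand at (25,190). Right half (scene): the hand is low behind the mill and clear of both greens. Descending on.

```bash
python3 -m pendant '{"dp":[[-0.018,0,0.020],[-0.036,0,0.040],[-0.055,0,0.0606],[-0.055,0,0.0606]],"rotation":[[0,0,0],[0,0,0],[0,0,0],[0,0,0]]}'; python3 st.py; python3 - <<'E'
from h import *
from plant import vision
c,o=wcap("w3"); s=vision.capture("scene");pickle.dump(s,open("s3.pkl","wb"))
np.set_printoptions(suppress=True,precision=1)
# silhouette check: did green N stay?
s0=pickle.load(open("s2.pkl","rb"))["pixels"];h=lambda p:cv2.inRange(cv2.cvtColor(p,cv2.COLOR_RGB2HSV),(50,120,60),(75,255,255))
for p in(s0,s["pixels"]): m=h(p)[150:245,300:340];ys,xs=np.where(m);print(len(xs),xs.mean()+300,ys.min()+150)
E
```

```text
time: 3.55
tool_pos: [484.6, 3.8, 26.9]
tcp_rot: [-3.141, -0.7, 1.658]
contact_force: [0.2, -0.6, 1.4]
grip_width: 49.7
finger_force: 0.0
tcp [484.6   3.8  26.9] psi 95.0 lean 40.1 roll z.y_tool -0.0 q [-0.5   0.76  1.76  0.63  1.15 -1.01]
399 323.1954887218045 169
833 322.0840336134454 169
```

```bash
cat >push.py <<'E'
# mill waypoints x,y,psi -> tcp waypoints ; usage d w...
import sys,subprocess
import numpy as np
d=float(sys.argv[1]);a=[]
for w in sys.argv[2:]:
    x,y,p=map(float,w.split(","));r=np.radians(p);a.append(f"{x-d*np.cos(r):.1f},{y-d*np.sin(r):.1f},27,{p},40")
subprocess.run(["python3","go.py"]+a)
E
python3 push.py 30 478,50,95 480,60,95 485,64.5,94 490,69,93 495,73.5,92 500,78,91 505,82,90 505,82,90
```

```text
480.6,20.1,27,95.0,40 dp [0.0123, -0.0032, 0.0116] rot [0.001, -0.001, 0.002] mm 17 deg 0
482.6,30.1,27,95.0,40 dp [0.0197, -0.0004, 0.0179] rot [0.001, -0.001, 0.002] mm 27 deg 0
487.1,34.6,27,94.0,40 dp [0.0229, 0.0045, 0.0206] rot [-0.01, -0.001, 0.015] mm 31 deg 1
491.6,39.0,27,93.0,40 dp [0.0259, 0.0094, 0.0232] rot [-0.021, -0.001, 0.028] mm 36 deg 2
496.0,43.5,27,92.0,40 dp [0.029, 0.0142, 0.0258] rot [-0.033, -0.001, 0.042] mm 41 deg 3
500.5,48.0,27,91.0,40 dp [0.0322, 0.019, 0.0284] rot [-0.044, -0.001, 0.055] mm 47 deg 4
505.0,52.0,27,90.0,40 dp [0.0349, 0.0239, 0.0307] rot [-0.055, -0.001, 0.069] mm 52 deg 5
505.0,52.0,27,90.0,40 dp [0.0349, 0.0239, 0.0307] rot [-0.055, -0.001, 0.069] mm 52 deg 5
```

```bash
python3 -m pendant '{"dp":[[0.007,-0.001,0.006],[0.0125,-0.001,0.0115],[0.0195,0,0.018],[0.023,0.0045,0.0206],[0.026,0.0095,0.0232],[0.029,0.014,0.0258],[0.032,0.019,0.0284],[0.035,0.024,0.0307]],"rotation":[[0,0,0],[0,0,0],[0,0,0],[-0.01,0,0.015],[-0.02,0,0.028],[-0.033,0,0.042],[-0.044,0,0.055],[-0.055,0,0.069]]}'; python3 st.py; python3 - <<'E'
from h import *
from plant import vision
c,o=wcap("w4"); s=vision.capture("scene");pickle.dump(s,open("s4.pkl","wb"))
a=np.hstack([cv2.resize(c["pixels"],(400,300)),cv2.resize(s["pixels"][150:330,250:490],(400,300))])
cv2.imwrite("pics/m4.png",a[:,:,::-1])
E
```

```text
time: 4.65
tool_pos: [504.7, 52.4, 25.5]
tcp_rot: [-3.139, -0.7, 1.567]
contact_force: [-2.1, -1.4, 1.5]
grip_width: 50.0
finger_force: 1.4
tcp [504.7  52.4  25.5] psi 89.8 lean 40.1 roll z.y_tool -0.002 q [-0.42  0.75  1.8   0.74  1.06 -0.94]
```

View pics/m4.png

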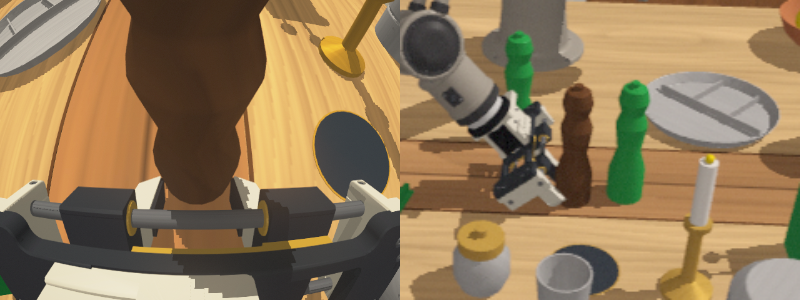

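Wrist (left): mill held upright in the cradle of both fingertips. Scene (right): mill (577,150) has moved, and is clear of the green at (630,145). Continuing with the arc.

```bash
python3 push.py 30 510,83.5,86 515,85,81 520,86,76 526,87,71 532,88,67 539,89,63 546,90,60 553,90.5,57
```

```text
507.9,53.6,27,86.0,40 dp [0.0017, 0.003, -0.0004] rot [-0.045, -0.002, 0.051] mm 3 deg 4
510.3,55.4,27,81.0,40 dp [0.0031, 0.0054, 0.0007] rot [-0.102, -0.001, 0.118] mm 6 deg 9
512.7,56.9,27,76.0,40 dp [0.0042, 0.0078, 0.0017] rot [-0.158, -0.001, 0.185] mm 9 deg 14
516.2,58.6,27,71.0,40 dp [0.0056, 0.0113, 0.0028] rot [-0.214, -0.001, 0.252] mm 13 deg 19
520.3,60.4,27,67.0,40 dp [0.0069, 0.0154, 0.0039] rot [-0.259, -0.001, 0.305] mm 17 deg 23
525.4,62.3,27,63.0,40 dp [0.0084, 0.0205, 0.0052] rot [-0.304, -0.001, 0.359] mm 23 deg 27
531.0,64.0,27,60.0,40 dp [0.0097, 0.0261, 0.0063] rot [-0.337, -0.001, 0.399] mm 29 deg 30
536.7,65.3,27,57.0,40 dp [0.0107, 0.0318, 0.0071] rot [-0.371, -0.001, 0.439] mm 34 deg 33
```

```bash
python3 -m pendant '{"dp":[[0.0017,0.003,-0.0004],[0.003,0.0054,0.0005],[0.004,0.008,0.0015],[0.0055,0.0113,0.0028],[0.007,0.0155,0.004],[0.0085,0.0205,0.005],[0.0097,0.026,0.0063],[0.0107,0.032,0.007]],"rotation":[[-0.045,0,0.051],[-0.102,0,0.118],[-0.158,0,0.185],[-0.214,0,0.252],[-0.259,0,0.305],[-0.304,0,0.359],[-0.337,0,0.4],[-0.371,0,0.44]]}'; python3 st.py; python3 push.py 30 560,91,55 567,91.5,54 574,92,53 581,92.5,51 588,93,49 595,93.5,46 602,94,43 609,94.5,40
python3 - <<'E'
from h import *
from plant import vision
c,o=wcap("w5"); s=vision.capture("scene");pickle.dump(s,open("s5.pkl","wb"))
a=np.hstack([cv2.resize(c["pixels"],(400,300)),cv2.resize(s["pixels"][150:330,250:490],(400,300))])
cv2.imwrite("pics/m5.png",a[:,:,::-1])
E
```

```text
time: 5.75
tool_pos: [536.4, 64.8, 26.8]
tcp_rot: [-3.139, -0.698, 0.991]
contact_force: [-1.1, -0.9, 0.1]
grip_width: 50.2
finger_force: 0.7
tcp [536.4  64.8  26.8] psi 56.8 lean 40.0 roll z.y_tool -0.002 q [-0.39  0.67  2.03  1.23  0.73 -0.89]
542.8,66.4,27,55.0,40 dp [0.0038, 0.0045, 0.0029] rot [-0.023, -0.0, 0.024] mm 7 deg 2
549.4,67.2,27,54.0,40 dp [0.0071, 0.0096, 0.0057] rot [-0.034, -0.0, 0.038] mm 13 deg 3
555.9,68.0,27,53.0,40 dp [0.0103, 0.0146, 0.0084] rot [-0.045, -0.0, 0.051] mm 20 deg 4
562.1,69.2,27,51.0,40 dp [0.0137, 0.0191, 0.0112] rot [-0.067, 0.0, 0.078] mm 26 deg 6
568.3,70.4,27,49.0,40 dp [0.0171, 0.0237, 0.014] rot [-0.09, 0.0, 0.104] mm 32 deg 8
574.2,71.9,27,46.0,40 dp [0.0205, 0.0278, 0.0169] rot [-0.123, 0.0, 0.145] mm 38 deg 11
580.1,73.5,27,43.0,40 dp [0.024, 0.0319, 0.0198] rot [-0.157, 0.0, 0.185] mm 45 deg 14
586.0,75.2,27,40.0,40 dp [0.0276, 0.0359, 0.0228] rot [-0.191, 0.0, 0.225] mm 51 deg 17
```

View pics/m5.png

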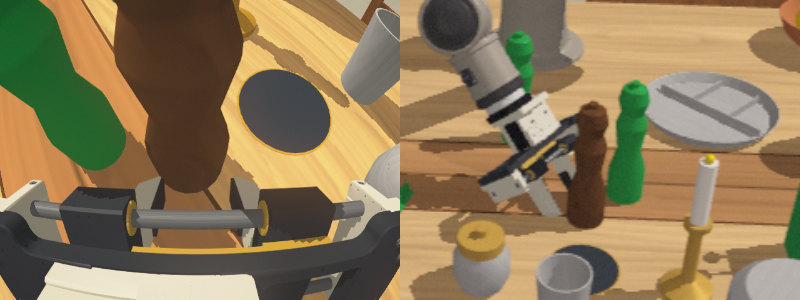

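Wrist (left): mill in the cradle, disc to its right at (285,110), far green passing on the left. Scene (right): mill (590,165) upright, gap to the green. Joint 5 is getting low, so I'll fit the arm's geometry to check the rest of the arc.

```bash
cat >kin.py <<'E'
from clr import *
from scipy.optimize import least_squares
Q=np.array([[.974,.342,1.524,0,1.275,-.146],[-.16,.11,1.64,0,1.39,.13],[-.48,.40,1.58,.56,1.59,-.70],[-.5,.61,1.74,.59,1.28,-.9],[-.5,.76,1.76,.63,1.15,-1.01],[-.42,.75,1.80,.74,1.06,-.94],[-.39,.67,2.03,1.23,.73,-.89]])
P=np.array([[228.7,472.6,245.5],[428.1,9,312.7],[481.2,14,264],[484.7,7,109.7],[484.6,3.8,26.9],[504.7,52.4,25.5],[536.4,64.8,26.8]])
RZ,RY=[lambda a,k=k:Ro.from_euler(k,a) for k in"zy"]
def fk(q,p):
    a,b,h,L,e,off=p
    A=RZ(q[0]); F=A*RY(q[1]+q[2]); X=F*RZ(q[3])*RY(q[4])
    pos=A.apply([e+a*np.sin(q[1]),off,h+a*np.cos(q[1])])+F.apply([0,0,b])+X.apply([0,0,L])
    return pos,X*RZ(q[5])
def fit():
    best=None
    for off0 in(0,):
        r=least_squares(lambda p:np.concatenate([(fk(q,p)[0]-x) for q,x in zip(Q,P)]),[400,400,200,250,0,off0]); return r.x,np.abs(r.fun).max()
if __name__=="__main__":
    np.set_printoptions(suppress=True,precision=2)
    p,e=fit();print(p,e)
    T0=fk(Q[0],p)[1].as_matrix();print("tool x",T0[:,0],"y",T0[:,1])
E
python3 kin.py
```

```text
[435.34 369.7  239.48 294.74  13.8   78.44] 6.967453298077249
tool x [-0.44 -0.9  -0.  ] y [-0.9   0.44 -0.  ]
```

```bash
cat >>kin.py <<'E'
LO=np.array([-2.53,-.77,.04,-1,.28,-3.11]);HI=np.array([2.53,2.02,2.7,4.14,2.66,3.11])
def ik(t,Rm,q,p):
    def g(q):
        x,X=fk(q,p); return np.r_[(x-t)/100,((X*RZ(np.pi/2)).inv()*Ro.from_matrix(Rm)).as_rotvec()*2]
    r=least_squares(g,np.clip(q,LO+.001,HI-.001),bounds=(LO,HI)); return r.x,np.abs(r.fun).max()
E
python3 - <<'E'
from kin import *
np.set_printoptions(suppress=True,precision=2)
p,_=fit()
for th in(40,46,52):
  q=Q[-1]
  for x,y,s in((553,90.5,57),(574,92,53),(588,93,49),(602,94,43),(620,95,35),(640,96,24),(655,97,15),(663,97,10)):
    r=np.radians(s);d=dist(th,25); t=np.array([x-d*np.cos(r),y-d*np.sin(r),27]);q,e=ik(t,pose(s,th),q,p)
    print(th,x,s,q,round(e,3),clear(t,s,th,(x,y),25))
E
```

```text
40 553 57 [-0.4   0.65  2.05  1.23  0.74 -0.89] 0.0 {'gL': 32, 'gN': 43, 'ghee': 46, 'cand': 173, 'tumb': 130, 'mill': 6, 'z': 6}
40 574 53 [-0.37  0.66  2.03  1.29  0.7  -0.85] 0.0 {'gL': 15, 'gN': 45, 'ghee': 32, 'cand': 162, 'tumb': 117, 'mill': 6, 'z': 6}
40 588 49 [-0.34  0.66  2.03  1.36  0.66 -0.84] 0.0 {'gL': 8, 'gN': 40, 'ghee': 24, 'cand': 153, 'tumb': 110, 'mill': 6, 'z': 6}
40 602 43 [-0.31  0.65  2.05  1.49  0.6  -0.84] 0.0 {'gL': 8, 'gN': 30, 'ghee': 18, 'cand': 140, 'tumb': 108, 'mill': 6, 'z': 6}
40 620 35 [-0.25  0.64  2.06  1.68  0.51 -0.85] 0.0 {'gL': 11, 'gN': 30, 'ghee': 12, 'cand': 119, 'tumb': 100, 'mill': 6, 'z': 6}
40 640 24 [-0.17  0.64  2.06  2.    0.4  -0.93] 0.0 {'gL': 3, 'gN': 52, 'ghee': 10, 'cand': 96, 'tumb': 89, 'mill': 6, 'z': 6}
40 655 15 [-0.09  0.65  2.05  2.34  0.31 -1.07] 0.0 {'gL': -3, 'gN': 66, 'ghee': 11, 'cand': 75, 'tumb': 81, 'mill': 6, 'z': 6}
40 663 10 [-0.05  0.66  2.04  2.6   0.28 -1.21] 0.011 {'gL': 9, 'gN': 71, 'ghee': 12, 'cand': 60, 'tumb': 77, 'mill': 6, 'z': 6}
46 553 57 [-0.45  0.69  2.07  1.33  0.82 -1.05] 0.0 {'gL': 37, 'gN':
[... 1310 characters left out ...]
': 26, 'cand': 153, 'tumb': 122, 'mill': 23, 'z': 8}
52 602 43 [-0.4   0.73  2.12  1.76  0.82 -1.21] 0.0 {'gL': 10, 'gN': 23, 'ghee': 21, 'cand': 140, 'tumb': 112, 'mill': 23, 'z': 8}
52 620 35 [-0.34  0.72  2.15  1.99  0.78 -1.26] 0.0 {'gL': 11, 'gN': -4, 'ghee': 17, 'cand': 119, 'tumb': 100, 'mill': 23, 'z': 8}
52 640 24 [-0.23  0.72  2.18  2.34  0.72 -1.35] 0.0 {'gL': 3, 'gN': -15, 'ghee': 18, 'cand': 96, 'tumb': 89, 'mill': 23, 'z': 8}
52 655 15 [-0.13  0.72  2.17  2.65  0.68 -1.42] 0.0 {'gL': -10, 'gN': 0, 'ghee': 20, 'cand': 79, 'tumb': 81, 'mill': 23, 'z': 8}
52 663 10 [-0.07  0.72  2.16  2.83  0.66 -1.47] 0.0 {'gL': -1, 'gN': 5, 'ghee': 22, 'cand': 71, 'tumb': 77, 'mill': 23, 'z': 8}
```

```bash
python3 -m pendant '{"dp":[[0.0038,0.0045,0.0029],[0.007,0.0096,0.0057],[0.0103,0.0146,0.0084],[0.0137,0.019,0.0112],[0.017,0.0237,0.014],[0.0205,0.0278,0.0169],[0.024,0.032,0.0198],[0.0276,0.036,0.0226]],"rotation":[[-0.023,0,0.024],[-0.034,0,0.038],[-0.045,0,0.051],[-0.067,0,0.078],[-0.09,0,0.104],[-0.123,0,0.145],[-0.157,0,0.185],[-0.191,0,0.225]]}'; python3 st.py; sed -i 's/,27,{p},40/,27,{p},{sys.argv[0] and L}/; s/^d=float/L=42;d=float/' push.py
python3 push.py 30 614,95,37 620,95,34 626,95.5,31 632,95.5,28 638,96,26 644,96,24 650,96,22 655,96,20
python3 - <<'E'
from h import *
from clr import *
from plant import vision
c,o=wcap("w6"); s=vision.capture("scene");pickle.dump(s,open("s6.pkl","wb"))
a=np.hstack([cv2.resize(c["pixels"],(400,300)),cv2.resize(s["pixels"][150:360,240:520],(400,300))])
cv2.imwrite("pics/m6.png",a[:,:,::-1])
for x,y,s in((626,95.5,31),(638,96,26),(650,96,22),(657,96,20)):
    r=np.radians(s);print(clear(np.array([x-30*np.cos(r),y-30*np.sin(r),27]),s,42,(x,y),25))
E
```

```text
time: 6.85
tool_pos: [586.2, 75.3, 27.3]
tcp_rot: [-3.141, -0.698, 0.697]
contact_force: [-1.1, 0.1, -0.9]
grip_width: 50.1
finger_force: 0.6
tcp [586.2  75.3  27.3] psi 39.9 lean 40.0 roll z.y_tool -0.0 q [-0.28  0.67  2.03  1.56  0.56 -0.84]
590.0,76.9,27,37.0,42 dp [0.0028, 0.0012, 0.0028] rot [-0.034, 0.035, 0.038] mm 4 deg 4
595.1,78.2,27,34.0,42 dp [0.0065, 0.0035, 0.0059] rot [-0.068, 0.035, 0.078] mm 9 deg 6
600.3,80.0,27,31.0,42 dp [0.0104, 0.0055, 0.0092] rot [-0.102, 0.035, 0.117] mm 15 deg 9
605.5,81.4,27,28.0,42 dp [0.0141, 0.0077, 0.0123] rot [-0.137, 0.035, 0.157] mm 20 deg 12
611.0,82.8,27,26.0,42 dp [0.0181, 0.0102, 0.0156] rot [-0.16, 0.035, 0.183] mm 26 deg 14
616.6,83.8,27,24.0,42 dp [0.0219, 0.013, 0.0188] rot [-0.182, 0.035, 0.21] mm 32 deg 16
622.2,84.8,27,22.0,42 dp [0.0256, 0.0158, 0.0219] rot [-0.205, 0.035, 0.236] mm 37 deg 18
626.8,85.7,27,20.0,42 dp [0.0288, 0.0181, 0.0246] rot [-0.228, 0.035, 0.262] mm 42 deg 20
{'gL': 9, 'gN': 22, 'ghee': 12, 'cand': 109, 'tumb': 95, 'mill': 9, 'z': 7}
{'gL': 6, 'gN': 36, 'ghee': 9, 'cand': 97, 'tumb': 87, 'mill': 9, 'z': 7}
{'gL': 2, 'gN': 48, 'ghee': 4, 'cand': 86, 'tumb': 78, 'mill': 9, 'z': 7}
{'gL': 3, 'gN': 55, 'ghee': 2, 'cand': 81, 'tumb': 73, 'mill': 9, 'z': 7}
```

View pics/m6.png

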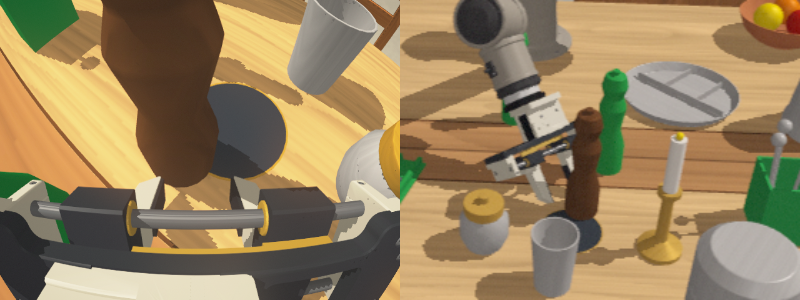

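Wrist (left): mill foot partly over the disc, ghee pot to the right at (360,165) and clear. Scene (right): mill (585,165) is upright at the disc's near edge (575,230). Last leg.

```bash
python3 -m pendant '{"dp":[[0.0028,0.0012,0.0028],[0.0065,0.0035,0.006],[0.0104,0.0055,0.0092],[0.014,0.0077,0.0123],[0.018,0.0102,0.0156],[0.022,0.013,0.0188],[0.0256,0.0158,0.022],[0.0288,0.018,0.0246]],"rotation":[[-0.034,0.035,0.038],[-0.068,0.035,0.078],[-0.102,0.035,0.117],[-0.137,0.035,0.157],[-0.16,0.035,0.183],[-0.182,0.035,0.21],[-0.205,0.035,0.236],[-0.228,0.035,0.262]]}'; python3 st.py
python3 - <<'E'
from h import *
from plant import vision
c,o=wcap("w7"); s=vision.capture("scene");t=vision.capture("top");pickle.dump((c,s,t),open("s7.pkl","wb"))
a=np.hstack([cv2.resize(c["pixels"],(400,300)),cv2.resize(s["pixels"][180:330,250:450],(400,300),interpolation=2)])
b=np.hstack([cv2.resize(t["pixels"][130:280,220:420],(400,300),interpolation=2),np.zeros((300,400,3),np.uint8)])
cv2.imwrite("pics/m7.png",np.vstack([a,b])[:,:,::-1])
E
```

```text
time: 7.95
tool_pos: [626.6, 85.7, 27.1]
tcp_rot: [3.141, -0.734, 0.352]
contact_force: [-1.5, -0.8, 0.0]
grip_width: 49.6
finger_force: 0.9
tcp [626.6  85.7  27.1] psi 20.1 lean 42.0 roll z.y_tool 0.0 q [-0.14  0.68  2.04  2.22  0.41 -1.07]
```

View pics/m7.png

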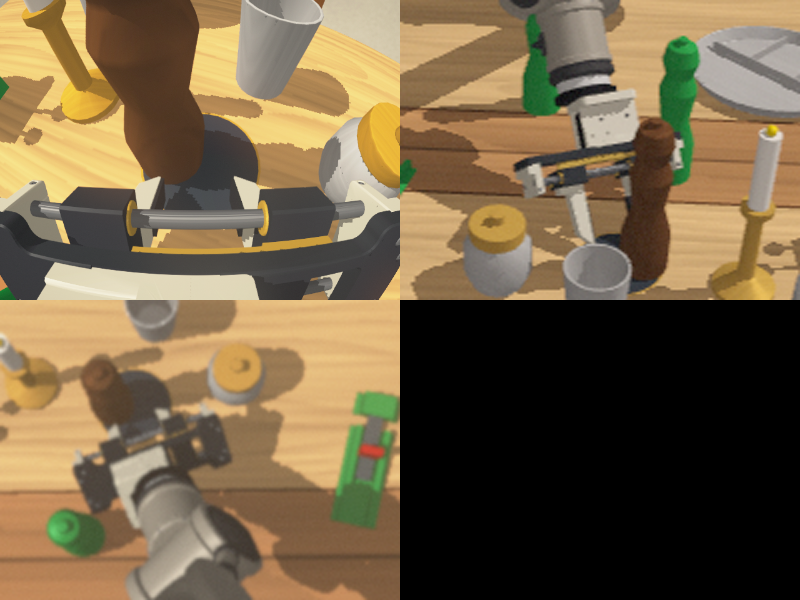

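That was the tenth picture. Wrist (top left): the mill has slid to the left finger, with the disc showing to its right. Scene (top right): foot bottom at about full-frame (372,321). Top (bottom left): knob at full-frame (271.5,167). The mill sits left of the disc's centre, so I'll measure it.

```bash
cat >mm.py <<'E'
from h import *
np.set_printoptions(suppress=True,precision=1)
def dark(p): return cv2.inRange(cv2.cvtColor(p,cv2.COLOR_RGB2HSV),(0,110,15),(14,255,115))
def mill(s,t,bs=(335,225,420,335)):
    m=dark(s["pixels"]);k=np.zeros_like(m);x0,y0,x1,y1=bs;k[y0:y1,x0:x1]=m[y0:y1,x0:x1]
    n,l,st,ce=cv2.connectedComponentsWithStats(k);i=1+st[1:,4].argmax();print("S blob",st[i])
    ys,xs=np.where(l==i);yb=ys.max()
    for r in range(ys.min(),yb+1,6):
        x=xs[ys==r]; print((r,int(x.min()),int(x.max())),end=" ")
    print()
    r=ys>yb-14
    lo=np.median([xs[ys==y].min() for y in range(yb-14,yb-5)]);hi=np.median([xs[ys==y].max() for y in range(yb-14,yb-5)])
    p=cast(s,(lo+hi)/2,yb+.5,0);v=p-s["pose"][:3,3];v[2]=0;print("S foot",p+28*v/np.linalg.norm(v))
E
python3 - <<'E'
from mm import *
c,s,t=pickle.load(open("s7.pkl","rb"))
mill(s,t)
print("T knob",cast(t,271.5,167,198))
f=lambda u,v,z:wcast(c,u*1.6,v*1.6,z)
print("wrist foot left/right edges z~0/25",f(128,140,25),f(203,140,25),f(165,178,10))
d=pickle.load(open("c0.pkl","rb"));print("check start"); mill(d["scene"],d["top"],(330,190,362,275))
b,l=blobs(c["pixels"],(90,10,15),(140,150,90),(300,170,420,290));print(b)
E
```

```text
S blob [ 360  239   27   81 1439]
(239, 375, 376) (245, 369, 383) (251, 367, 386) (257, 368, 384) (263, 366, 384) (269, 366, 385) (275, 366, 384) (281, 367, 382) (287, 363, 382) (293, 361, 383) (299, 360, 384) (305, 362, 383) (311, 366, 382) (317, 366, 379) 
S foot [660.8 130.4   0. ]
T knob [661.6 116.8 198. ]
wrist foot left/right edges z~0/25 [653.1 154.7  25. ] [673.3  98.9  25. ] [638.7 118.   10. ]
check start
S blob [ 330  195   32   80 1478]
(195, 346, 349) (201, 340, 354) (207, 339, 355) (213, 341, 353) (219, 338, 355) (225, 338, 354) (231, 338, 353) (237, 330, 353) (243, 331, 354) (249, 335, 355) (255, 335, 355) (261, 330, 354) (267, 330, 361) (273, 330, 356) 
S foot [503.5  60.3   0. ]
[([328, 202, 9, 7, 20], [331.8, 205.3]), ([305, 236, 47, 54, 821], [330.5, 270.1])]
```

```bash
python3 - <<'E'
from kin import *
np.set_printoptions(suppress=True,precision=2)
p,_=fit(); q=np.array([-.14,.68,2.04,2.22,.41,-1.07]);M=(661,125)
for x,y,s,th,h in((626.6,85.7,20,42,25),(606,79,20,42,25),(605,90,10,44,25),(605,113,0,45,46),(636,113,0,45,46),(636,79,0,45,46)):
    q,e=ik(np.array([x,y,27.]),pose(s,th),q,p);print(x,y,s,q,round(e,3),clear(np.array([x,y,27.]),s,th,M if y>80 else (661,97),h))
E
python3 go.py 616,82,27,20,42 606,79,27,20,42 605,84.5,27,15,43 605,90,27,10,44 605,96,27,6,45 605,102,27,3,45 605,108,27,0,45 605,113,27,0,45
```

```text
626.6 85.7 20 [-0.14  0.66  2.05  2.21  0.4  -1.05] 0.0 {'gL': 1, 'gN': 53, 'ghee': 3, 'cand': 82, 'tumb': 75, 'mill': 25, 'z': 7}
606 79 20 [-0.16  0.64  2.11  2.25  0.43 -1.12] 0.0 {'gL': -1, 'gN': 31, 'ghee': 17, 'cand': 100, 'tumb': 96, 'mill': 37, 'z': 7}
605 90 10 [-0.06  0.65  2.15  2.75  0.44 -1.39] 0.0 {'gL': -20, 'gN': 24, 'ghee': 38, 'cand': 88, 'tumb': 103, 'mill': 43, 'z': 7}
605 113 0 [ 0.09  0.66  2.14  3.28  0.44 -1.64] 0.0 {'gL': -21, 'gN': 53, 'ghee': 63, 'cand': 53, 'tumb': 109, 'mill': 39, 'z': 7}
636 113 0 [ 0.08  0.69  2.05  3.29  0.39 -1.65] 0.0 {'gL': -21, 'gN': 67, 'ghee': 38, 'cand': 31, 'tumb': 78, 'mill': 8, 'z': 7}
636 79 0 [ 0.    0.68  2.07  3.14  0.4  -1.57] 0.0 {'gL': 13, 'gN': 43, 'ghee': 18, 'cand': 53, 'tumb': 83, 'mill': 8, 'z': 7}
616,82,27,20,42 dp [-0.0086, 0.0001, -0.0075] rot [-0.003, -0.001, 0.003] mm 11 deg 0
606,79,27,20,42 dp [-0.0164, -0.0005, -0.0145] rot [-0.003, -0.001, 0.003] mm 22 deg 0
605,84.5,27,15,43 dp [-0.0157, -0.0061, -0.0138] rot [-0.062, 0.016, 0.068] mm 22 deg 5
605,90,27,10,44 dp [-0.0143, -0.0112, -0.0125] rot [-0.122, 0.034, 0.131] mm 22 deg 10
605,96,27,6,45 dp [-0.0127, -0.0168, -0.0112] rot [-0.171, 0.051, 0.18] mm 24 deg 15
605,102,27,3,45 dp [-0.0112, -0.0225, -0.0098] rot [-0.207, 0.051, 0.218] mm 27 deg 17
605,108,27,0,45 dp [-0.0096, -0.0281, -0.0084] rot [-0.243, 0.051, 0.256] mm 31 deg 20
605,113,27,0,45 dp [-0.0083, -0.0328, -0.0072] rot [-0.243, 0.051, 0.256] mm 35 deg 20
```

```bash
python3 - <<'E'
from kin import *
np.set_printoptions(suppress=True,precision=2)
p,_=fit();h=45.5
for th in(42,46,50):
  for s in(-20,-10,-5,0,5,10,15,20):
    r=np.radians(s);f=np.array([np.cos(r),np.sin(r)]);l=np.array([-f[1],f[0]]);out=[]
    for M,g in(((661,125),6),((662,99),0)):
        F=26;lat=h-28-g;t=np.r_[np.array(M)-F*f-lat*l,27]
        q,e=ik(t,pose(s,th),np.array([.05,.68,2.05,3.,.45,-1.5]),p);c=clear(t,s,th,M,h);out+=[t[:2].round(),round(e,2),round(q[4],2),[c[k] for k in("gL","gN","ghee","cand","mill")]]
    print(th,s,*out)
E
python3 go.py 618,83,27,20,42 618,83,240,20,42
```

```text
42 -20 [633. 123.] 0.09 0.41 [-26, 148, 67, 3, 5] [632.  91.] 0.04 0.39 [-26, 119, 43, 25, 5]
42 -10 [633. 118.] 0.0 0.32 [-26, 110, 55, 18, 5] [633.  86.] 0.0 0.32 [-21, 83, 31, 36, 5]
42 -5 [634. 116.] 0.0 0.3 [-27, 93, 46, 26, 5] [635.  84.] 0.0 0.3 [-5, 69, 25, 42, 5]
42 0 [635. 114.] 0.0 0.29 [-21, 79, 37, 32, 5] [636.  82.] 0.0 0.3 [11, 60, 19, 49, 5]
42 5 [636. 111.] 0.0 0.29 [-6, 70, 29, 35, 5] [638.  79.] 0.0 0.31 [21, 57, 9, 55, 5]
42 10 [637. 109.] 0.0 0.31 [8, 67, 22, 39, 5] [639.  77.] 0.0 0.33 [17, 61, -1, 63, 5]
42 15 [639. 107.] 0.0 0.33 [10, 70, 16, 43, 5] [641.  75.] 0.0 0.35 [17, 64, -10, 67, 5]
42 20 [641. 105.] 0.0 0.37 [5, 73, 13, 48, 5] [644.  74.] 0.0 0.39 [22, 65, -17, 70, 5]
46 -20 [633. 123.] 0.03 0.49 [-26, 148, 67, 6, 10] [632.  91.] 0.0 0.47 [-27, 118, 43, 26, 10]
46 -10 [633. 118.] 0.0 0.43 [-26, 104, 57, 22, 10] [633.  86.] 0.0 0.44 [-21, 75, 30, 38, 10]
46 -5 [634. 116.] 0.0 0.42 [-27, 84, 49, 28, 10] [635.  84.] 0.0 0.43 [-5, 56, 25, 45, 10]
46 0 [635. 114.] 0.0 0.42 [-21, 66, 40, 31, 10] [636.  82.] 0.0 0.43 [11, 42, 20, 52, 10]
46 5 [636. 111.] 0.0
[... 531 characters left out ...]
634. 116.] 0.0 0.55 [-27, 78, 53, 28, 14] [635.  84.] 0.0 0.56 [-5, 47, 25, 48, 14]
50 0 [635. 114.] 0.0 0.55 [-21, 55, 43, 31, 14] [636.  82.] 0.0 0.56 [11, 27, 20, 55, 14]
50 5 [636. 111.] 0.0 0.56 [-6, 36, 34, 35, 14] [638.  79.] 0.0 0.57 [15, 15, 17, 60, 14]
50 10 [637. 109.] 0.0 0.57 [8, 25, 26, 38, 14] [639.  77.] 0.0 0.58 [12, 17, 6, 63, 14]
50 15 [639. 107.] 0.0 0.58 [4, 26, 19, 43, 14] [641.  75.] 0.0 0.59 [13, 20, -4, 66, 14]
50 20 [641. 105.] 0.0 0.59 [0, 29, 13, 47, 14] [644.  74.] 0.0 0.6 [20, 21, -13, 70, 14]
618,83,27,20,42 dp [-0.007, -0.0001, -0.006] rot [-0.003, -0.001, 0.003] mm 9 deg 0
618,83,240,20,42 dp [0.1357, -0.0001, -0.1641] rot [-0.003, -0.001, 0.003] mm 213 deg 0
```

```bash
python3 -m pendant '{"dp":[[-0.0035,0,-0.003],[-0.007,0,-0.006],[0.016,0,-0.032],[0.040,0,-0.059],[0.064,0,-0.085],[0.088,0,-0.112],[0.112,0,-0.138],[0.136,0,-0.164]],"rotation":[[0,0,0],[0,0,0],[0,0,0],[0,0,0],[0,0,0],[0,0,0],[0,0,0],[0,0,0]]}'; python3 st.py
python3 - <<'E'
from h import *
from plant import vision
c,o=wcap("w8"); s=vision.capture("scene");t=vision.capture("top");pickle.dump((c,s,t),open("s8.pkl","wb"))
from mm import *
mill(s,t)
m=dark(t["pixels"])[130:230,240:330];n,l,st,ce=cv2.connectedComponentsWithStats(m);print([(st[i].tolist(),ce[i]) for i in range(1,n) if st[i][4]>40])
E
python3 st.py
```

```text
time: 9.1
tool_pos: [617.3, 82.3, 240.6]
tcp_rot: [-3.141, -0.732, 0.352]
contact_force: [0.7, 0.0, -1.1]
grip_width: 49.9
finger_force: 0.0
tcp [617.3  82.3 240.6] psi 20.2 lean 41.9 roll z.y_tool -0.0 q [-0.15  0.26  1.89  0.82  0.45  0.41]
S blob [ 335  239   52   81 1672]
(239, 375, 377) (245, 368, 383) (251, 367, 386) (257, 368, 384) (263, 361, 384) (269, 335, 385) (275, 335, 384) (281, 367, 382) (287, 364, 382) (293, 361, 383) (299, 362, 384) (305, 361, 383) (311, 366, 382) (317, 366, 379) 
S foot [660.7 131.5   0. ]
[([24, 30, 14, 20, 112], array([31.2, 38.8]))]
tcp [618.6  82.4 242.4] psi 20.3 lean 42.2 roll z.y_tool 0.002 q [-0.15  0.26  1.89  0.83  0.45  0.41]
```

```bash
python3 - <<'E'
from kin import *
np.set_printoptions(suppress=True,precision=2)
p,_=fit();h=46;M=(663,126)
for th in(42,46):
 for s in(10,13,16,20):
  q=np.array([-.15,.26,1.89,.83,.45,.41]);o=[]
  r=np.radians(s);f=np.array([np.cos(r),np.sin(r)]);l=np.array([-f[1],f[0]])
  for z in(242,200,170,140,110,80,50,27):
    t=np.r_[np.array(M)-26*f-10*l,z];q,e=ik(t,pose(s,th),q,p);c=clear(t,s,th,M,h);o.append((z,round(e,2),q[3:5].round(2).tolist(),c["gL"],c["ghee"]))
  print(th,s,t,*o)
E
```

```text
42 10 [639.13 111.64  27.  ] (242, np.float64(0.0), [0.4, 0.31], 999, 999) (200, np.float64(0.07), [0.55, 0.28], 101, 999) (170, np.float64(0.11), [0.73, 0.28], 34, 999) (140, np.float64(0.2), [1.75, 0.28], 19, 999) (110, np.float64(0.14), [2.39, 0.28], 7, 48) (80, np.float64(0.09), [2.57, 0.28], 6, 48) (50, np.float64(0.03), [2.67, 0.28], 6, 30) (27, np.float64(0.0), [2.74, 0.3], 6, 23)
42 13 [639.92 110.41  27.  ] (242, np.float64(0.0), [0.54, 0.34], 999, 999) (200, np.float64(0.03), [0.74, 0.28], 98, 999) (170, np.float64(0.09), [0.95, 0.28], 30, 999) (140, np.float64(0.15), [1.45, 0.28], 15, 999) (110, np.float64(0.09), [2.08, 0.28], 15, 47) (80, np.float64(0.06), [2.33, 0.28], 15, 47) (50, np.float64(0.01), [2.47, 0.28], 15, 25) (27, np.float64(0.0), [2.57, 0.32], 15, 19)
42 16 [640.76 109.22  27.  ] (242, np.float64(0.0), [0.64, 0.37], 999, 999) (200, np.float64(0.0), [0.87, 0.29], 96, 999) (170, np.float64(0.04), [1.08, 0.28], 26, 999) (140, np.float64(0.08), [1.42, 0.28], 11, 999) (110, np.float64(0.06), [1.83, 0.28], 11, 46) (80, np.float64(0.03), [2.11, 0.28], 11, 40) (50, 
[... 1319 characters left out ...]
999) (200, np.float64(0.03), [1.28, 0.28], 93, 999) (170, np.float64(0.04), [1.63, 0.28], 18, 999) (140, np.float64(0.02), [1.95, 0.28], 7, 999) (110, np.float64(0.0), [2.18, 0.3], 7, 46) (80, np.float64(0.0), [2.36, 0.35], 7, 36) (50, np.float64(0.0), [2.48, 0.41], 7, 22) (27, np.float64(0.0), [2.55, 0.45], 7, 18)
46 20 [641.99 107.71  27.  ] (242, np.float64(0.0), [1.0, 0.38], 999, 999) (200, np.float64(0.0), [1.29, 0.33], 90, 999) (170, np.float64(0.0), [1.53, 0.32], 14, 999) (140, np.float64(0.0), [1.77, 0.32], 3, 999) (110, np.float64(0.0), [1.99, 0.35], 3, 44) (80, np.float64(0.0), [2.17, 0.39], 3, 28) (50, np.float64(0.0), [2.3, 0.43], 3, 16) (27, np.float64(0.0), [2.38, 0.47], 3, 14)
```

```bash
python3 go.py 642,108,240,20,44
```

```text
642,108,240,20,44 dp [0.0212, -0.0159, 0.0224] rot [-0.001, 0.031, 0.004] mm 35 deg 2
```

```bash
python3 -m pendant '{"dp":[[0.007,-0.005,0.007],[0.014,-0.010,0.014],[0.0212,-0.016,0.0224],[0.0212,-0.016,0.0224],[0.0212,-0.016,0.0224],[0.0212,-0.016,0.0224]],"rotation":[[0,0.01,0],[0,0.02,0],[0,0.031,0.003],[0,0.031,0.003],[0,0.031,0.003],[0,0.031,0.003]]}' 0.0918; python3 st.py; python3 - <<'E'
from h import *
np.set_printoptions(suppress=True,precision=1)
from mm import dark
c,o=wcap("w9")
m=dark(c["pixels"]);n,l,st,ce=cv2.connectedComponentsWithStats(m)
for i in range(1,n):
    if st[i][4]>400: print(st[i],ce[i],wcast(c,*ce[i],120))
def wproj(c,p):
    q=c["pose"][:3,:3].T@(np.array(p)-c["pose"][:3,3]);f=240/np.tan(np.radians(c["vfov"]/2));r=np.hypot(q[0],q[1]);t=np.arctan2(r,-q[2]);return c["cx"]+f*t*q[0]/r,c["cy"]-f*t*q[1]/r
for z in(0,50,100,150,198):print(z,np.array(wproj(c,[663,126,z])))
for r in range(0,300,20):
    x=np.where(m[r])[0]; x=x[(x>80)&(x<520)]
    if len(x)>5: print((r,int(np.percentile(x,3)),int(np.percentile(x,97)),len(x)),end=" ")
E
python3 go.py 642,108,100,20,44 642,108,27,20,44
```

```text
time: 10.0
tool_pos: [641.5, 108.3, 237.5]
tcp_rot: [-3.139, -0.765, 0.348]
contact_force: [0.4, 0.4, -0.3]
grip_width: 91.7
finger_force: 0.0
tcp [641.5 108.3 237.5] psi 20.0 lean 43.8 roll z.y_tool -0.002 q [-0.09  0.31  1.86  0.88  0.39  0.41]
[ 352    0  181  113 7243] [443.6  38.3] [1087.6   82.6  120. ]
[ 269  270   72   66 3473] [305.1 305.3] [677.9 131.  120. ]
0 [307.8 350.7]
50 [306.7 342.2]
100 [305.2 330.9]
150 [303.1 315.2]
198 [300.2 293.2]
(0, 361, 515, 108) (20, 358, 516, 83) (40, 358, 511, 103) (60, 355, 504, 81) (80, 404, 496, 17) (100, 468, 488, 15) (280, 282, 325, 47) 642,108,100,20,44 dp [-0.095, 0.0006, 0.0996] rot [-0.002, 0.003, -0.001] mm 138 deg 0
642,108,27,20,44 dp [-0.1456, 0.0007, 0.1522] rot [-0.002, 0.003, -0.001] mm 211 deg 0
```

```bash
python3 -m pendant '{"dp":[[-0.019,0,0.020],[-0.038,0,0.040],[-0.057,0,0.060],[-0.076,0,0.080],[-0.095,0,0.0996],[-0.095,0,0.0996]],"rotation":[[0,0.003,0],[0,0.003,0],[0,0.003,0],[0,0.003,0],[0,0.003,0],[0,0.003,0]]}'; python3 st.py; python3 go.py 642,108,27,20,44
```

```text
time: 10.8
tool_pos: [640.9, 108.5, 97.9]
tcp_rot: [-3.136, -0.764, 0.345]
contact_force: [-0.6, 0.2, -1.4]
grip_width: 91.4
finger_force: 0.0
tcp [640.9 108.5  97.9] psi 19.8 lean 43.8 roll z.y_tool -0.004 q [-0.09  0.55  1.99  1.92  0.32 -0.69]
642,108,27,20,44 dp [-0.0484, 0.0012, 0.0518] rot [-0.003, 0.004, -0.003] mm 71 deg 0
```

```bash
python3 -m pendant '{"dp":[[-0.016,0,0.017],[-0.032,0,0.034],[-0.048,0.001,0.052],[-0.048,0.001,0.052]],"rotation":[[0,0.003,0],[0,0.003,0],[0,0.003,0],[0,0.003,0]]}'; python3 st.py; python3 - <<'E'
from h import *
from mm import *
from plant import vision
c,o=wcap("w10"); s=vision.capture("scene");t=vision.capture("top");pickle.dump((c,s,t),open("s10.pkl","wb")); mill(s,t)
m=dark(c["pixels"])
for r in range(0,300,20):
    x=np.where(m[r])[0]; x=x[(x>150)&(x<480)]
    if len(x)>5: print((r,int(np.percentile(x,3)),int(np.percentile(x,97)),len(x)),end=" ")
E
python3 go.py 641,108,27,17,44.5 640,109,27,14,45
```

```text
time: 11.3
tool_pos: [643.6, 108.7, 28.9]
tcp_rot: [-3.137, -0.77, 0.347]
contact_force: [0.1, 0.5, 0.2]
grip_width: 91.7
finger_force: 0.0
tcp [643.6 108.7  28.9] psi 19.9 lean 44.1 roll z.y_tool -0.004 q [-0.09  0.7   2.01  2.31  0.42 -1.11]
S blob [ 343  239   45   81 1507]
(239, 376, 377) (245, 369, 382) (251, 367, 386) (257, 368, 385) (263, 366, 385) (269, 344, 385) (275, 367, 384) (281, 366, 382) (287, 363, 383) (293, 361, 384) (299, 360, 385) (305, 362, 383) (311, 366, 382) (317, 366, 379) 
S foot [660.6 132.7   0. ]
(0, 157, 373, 221) (20, 170, 363, 206) (40, 184, 365, 193) (60, 194, 371, 185) (80, 221, 377, 166) (100, 228, 382, 164) (120, 221, 378, 169) (140, 217, 374, 167) (160, 214, 366, 162) (180, 212, 357, 154) (200, 224, 350, 134) (220, 239, 352, 121) (240, 247, 359, 120) (260, 252, 359, 115) (280, 255, 356, 109) 641,108,27,17,44.5 dp [-0.0053, -0.0005, 0.0004] rot [-0.039, 0.003, 0.037] mm 5 deg 3
640,109,27,14,45 dp [-0.0057, -0.0018, -0.0] rot [-0.076, 0.012, 0.075] mm 6 deg 6
```

```bash
python3 go.py 641,106.5,27,17,44.5 640,104,27,14,45 639,100,27,11,45 639,96,27,9,45 639,92,27,7,45 639,88,27,5,45 639,85,27,4,45 639,82,27,3,45
```

```text
641,106.5,27,17,44.5 dp [-0.0056, 0.0009, 0.0] rot [-0.039, 0.003, 0.037] mm 6 deg 3
640,104,27,14,45 dp [-0.0069, 0.0029, -0.0012] rot [-0.076, 0.012, 0.075] mm 8 deg 6
639,100,27,11,45 dp [-0.0086, 0.0063, -0.0029] rot [-0.113, 0.012, 0.112] mm 11 deg 9
639,96,27,9,45 dp [-0.0095, 0.01, -0.0038] rot [-0.137, 0.012, 0.137] mm 14 deg 11
639,92,27,7,45 dp [-0.0105, 0.0138, -0.0048] rot [-0.162, 0.012, 0.161] mm 18 deg 13
639,88,27,5,45 dp [-0.0115, 0.0176, -0.0057] rot [-0.186, 0.012, 0.186] mm 22 deg 15
639,85,27,4,45 dp [-0.0122, 0.0204, -0.0065] rot [-0.199, 0.012, 0.199] mm 25 deg 16
639,82,27,3,45 dp [-0.013, 0.0232, -0.0072] rot [-0.211, 0.012, 0.211] mm 28 deg 17
```

```bash
python3 -m pendant '{"dp":[[-0.0056,0.001,0],[-0.007,0.003,-0.0012],[-0.0086,0.0063,-0.0029],[-0.0095,0.01,-0.0038],[-0.0105,0.0138,-0.0048],[-0.0115,0.0176,-0.0057],[-0.0122,0.0204,-0.0065],[-0.013,0.0232,-0.0072]],"rotation":[[-0.039,0.003,0.037],[-0.076,0.012,0.075],[-0.113,0.012,0.112],[-0.137,0.012,0.137],[-0.162,0.012,0.161],[-0.186,0.012,0.186],[-0.199,0.012,0.199],[-0.211,0.012,0.211]]}'; python3 st.py; cat >chk.py <<'E'
from mm import *
from plant import vision
c,o=wcap("w11"); s=vision.capture("scene");t=vision.capture("top");pickle.dump((c,s,t),open("s11.pkl","wb")); mill(s,t)
m=dark(c["pixels"])
for r in range(160,300,20):
    x=np.where(m[r])[0]; x=x[(x>150)&(x<480)]
    if len(x)>5: print((r,int(np.percentile(x,3)),int(np.percentile(x,97)),len(x)),end=" ")
# ghee/candle/tumbler shift in scene vs start
d=pickle.load(open("c0.pkl","rb"))["scene"]["pixels"]
for n,lo,hi,bx in(("ghee cap",(15,130,90),(30,255,255),(280,280,316,305)),("candle",(15,130,60),(30,255,255),(405,285,442,335))):
    print(n,[blobs(i,lo,hi,bx)[0] for i in(d,s["pixels"])])
E
python3 chk.py
```

```text
time: 12.45
tool_pos: [638.7, 82.1, 26.4]
tcp_rot: [3.141, -0.785, 0.052]
contact_force: [-1.1, 2.3, 1.7]
grip_width: 91.8
finger_force: 1.3
tcp [638.7  82.1  26.4] psi 3.0 lean 45.0 roll z.y_tool 0.0 q [-0.01  0.71  2.05  3.03  0.41 -1.51]
S blob [ 341  241   39   82 1355]
(241, 368, 369) (247, 361, 375) (253, 359, 378) (259, 360, 377) (265, 358, 377) (271, 357, 378) (277, 358, 376) (283, 359, 374) (289, 357, 374) (295, 353, 376) (301, 353, 376) (307, 364, 376) (313, 367, 375) (319, 366, 373) 
S foot [670.6 123.1   0. ]
(160, 174, 294, 127) (180, 189, 303, 122) (200, 202, 314, 117) (220, 207, 321, 119) (240, 201, 320, 127) (260, 207, 319, 120) (280, 218, 317, 107) ghee cap [[([284, 282, 29, 23, 551], [298.1, 293.4])], [([284, 282, 30, 23, 569], [298.3, 293.2])]]
candle [[([405, 285, 33, 50, 901], [422.6, 315.0])], [([405, 285, 33, 50, 896], [422.6, 315.1])]]
```

```bash
python3 - <<'E'
from mm import *
c,s,t=pickle.load(open("s11.pkl","rb"))
for r in(321.5,323.5):
    p=cast(s,364.8,r,0);v=p-s["pose"][:3,3];v[2]=0;print(p+28*v/np.linalg.norm(v))
for M in((663,105),(670,105),(676,105)): print(M,np.array(proj(s,[M[0]+28,M[1],0])),np.array(proj(s,[*M,200])))
# wrist: foot edges at row 260
print(wcast(c,207,260,40),wcast(c,319,260,40), wcast(c,263,285,5))
# top: head
m=dark(t["pixels"])[130:230,240:340];n,l,st,ce=cv2.connectedComponentsWithStats(m);print([(st[i].tolist(),ce[i]) for i in range(1,n) if st[i][4]>40])
c7,s7,t7=pickle.load(open("s8.pkl","rb"));print(cast(t,*(ce[1+st[1:,4].argmax()]+[240,130]),150))
# disc blue-grey visible pixels in wrist: fit ellipse centre via world points of mask
hsv=cv2.cvtColor(c["pixels"],cv2.COLOR_RGB2HSV);m=cv2.inRange(hsv,(95,20,15),(135,160,95));n,l,st,ce=cv2.connectedComponentsWithStats(m)
for i in range(1,n):
    if st[i][4]>150: print("disc?",st[i],ce[i],wcast(c,*ce[i],0))
E
```

```text
[668.3 110.    0. ]
[674.5 109.9  -0. ]
(663, 105) [363.5 319.8] [369.2 239.2]
(670, 105) [363.6 322. ] [369.3 241.1]
(676, 105) [363.7 324. ] [369.4 242.8]
[659.1 130.7  40. ] [661.9  82.5  40. ] [662.1 110.8   5. ]
[([31, 27, 16, 32, 223], array([38.2, 43.2]))]
[657.5 106.  150. ]
disc? [285 311  60  22 697] [312.1 321.7] [645.7  84.9   0. ]
```

```bash
python3 go.py 638,86,27,4,45 638,90,27,8,45 638,94,27,13,44.5 638,98,27,17,44 638,99,27,20,44; python3 - <<'E'
from kin import *
p,_=fit()
for x,y,s in((638,90,8),(638,98,17),(638,99,20)): print(clear(np.array([x,y,27.]),s,44,(669,106),46))
E
```

```text
638,86,27,4,45 dp [0.0007, -0.0041, -0.0011] rot [0.013, 0.002, -0.012] mm 4 deg 1
638,90,27,8,45 dp [0.0008, -0.0081, -0.0009] rot [0.062, 0.002, -0.062] mm 8 deg 5
638,94,27,13,44.5 dp [0.001, -0.0121, -0.0008] rot [0.123, -0.007, -0.124] mm 12 deg 10
638,98,27,17,44 dp [0.0011, -0.0161, -0.0006] rot [0.172, -0.016, -0.174] mm 16 deg 14
638,99,27,20,44 dp [0.0012, -0.0171, -0.0006] rot [0.208, -0.016, -0.212] mm 17 deg 17
{'gL': 16, 'gN': 55, 'ghee': 11, 'cand': 52, 'tumb': 72, 'mill': 15, 'z': 7}
{'gL': 4, 'gN': 62, 'ghee': 8, 'cand': 52, 'tumb': 61, 'mill': 14, 'z': 7}
{'gL': 2, 'gN': 62, 'ghee': 8, 'cand': 53, 'tumb': 58, 'mill': 13, 'z': 7}
```

```bash
python3 -m pendant '{"dp":[[0.0007,-0.004,-0.001],[0.0008,-0.008,-0.001],[0.001,-0.012,-0.001],[0.001,-0.016,-0.001],[0.001,-0.017,-0.001],[0.001,-0.017,-0.001]],"rotation":[[0.013,0,-0.012],[0.062,0,-0.062],[0.123,-0.007,-0.124],[0.172,-0.016,-0.174],[0.208,-0.016,-0.212],[0.208,-0.016,-0.212]]}'; python3 st.py; python3 chk.py; python3 go.py 636,99,240,20,44
```

```text
time: 13.35
tool_pos: [637.5, 98.1, 26.6]
tcp_rot: [3.141, -0.766, 0.348]
contact_force: [0.3, -0.4, 0.6]
grip_width: 91.8
finger_force: 0.0
tcp [637.5  98.1  26.6] psi 20.0 lean 43.9 roll z.y_tool 0.0 q [-0.11  0.7   2.03  2.31  0.43 -1.13]
S blob [ 342  241   39   81 1381]
(241, 368, 369) (247, 361, 375) (253, 359, 379) (259, 360, 378) (265, 354, 377) (271, 357, 378) (277, 357, 376) (283, 358, 376) (289, 357, 374) (295, 353, 376) (301, 354, 377) (307, 364, 376) (313, 367, 375) (319, 366, 373) 
S foot [667.4 124.4   0. ]
(160, 267, 387, 128) (180, 272, 377, 111) (200, 270, 381, 117) (220, 265, 385, 127) (240, 263, 384, 128) (260, 267, 377, 118) (280, 274, 370, 101) ghee cap [[([284, 282, 29, 23, 551], [298.1, 293.4])], [([284, 282, 30, 23, 568], [298.3, 293.2])]]
candle [[([405, 285, 33, 50, 901], [422.6, 315.0])], [([405, 285, 33, 50, 901], [422.6, 315.1])]]
636,99,240,20,44 dp [0.1473, -0.0005, -0.1545] rot [0.001, 0.002, -0.001] mm 213 deg 0
```

```bash
python3 -m pendant '{"dp":[[0.018,0,-0.019],[0.037,0,-0.039],[0.055,0,-0.058],[0.074,0,-0.077],[0.092,0,-0.097],[0.111,0,-0.116],[0.129,0,-0.135],[0.1473,0,-0.1545]],"rotation":[[0,0,0],[0,0,0],[0,0,0],[0,0,0],[0,0,0],[0,0,0],[0,0,0],[0,0,0]]}'; python3 st.py; python3 - <<'E'
from mm import *
c,o=wcap("w12")
hsv=cv2.cvtColor(c["pixels"],cv2.COLOR_RGB2HSV)
m=cv2.inRange(hsv,(95,20,15),(135,160,95));n,l,st,ce=cv2.connectedComponentsWithStats(m)
for i in range(1,n):
    if st[i][4]>150: print("disc?",st[i],ce[i],wcast(c,*ce[i],0))
E
python3 go.py 560,-60,300,5,20
```

```text
time: 14.5
tool_pos: [635.7, 99.1, 240.7]
tcp_rot: [-3.141, -0.766, 0.349]
contact_force: [-0.3, 0.0, 0.1]
grip_width: 91.4
finger_force: 0.0
tcp [635.7  99.1 240.7] psi 20.0 lean 43.9 roll z.y_tool -0.001 q [-0.11  0.29  1.87  0.89  0.41  0.38]
560,-60,300,5,20 dp [-0.0529, 0.123, -0.1277] rot [-0.138, -0.421, 0.224] mm 185 deg 28
```

```bash
python3 -m pendant '{"dp":[[-0.003,0.010,-0.030],[-0.018,0.034,-0.050],[-0.03,0.065,-0.080],[-0.042,0.095,-0.105],[-0.053,0.123,-0.1277],[-0.053,0.123,-0.1277]],"rotation":[[-0.02,-0.06,0.03],[-0.048,-0.147,0.078],[-0.083,-0.25,0.134],[-0.11,-0.337,0.18],[-0.138,-0.421,0.224],[-0.138,-0.421,0.224]]}' 0; python3 st.py; python3 go.py 527,-360,200,0,0 
```

```text
time: 15.3
tool_pos: [559.9, -61.1, 296.0]
tcp_rot: [-3.141, -0.345, 0.087]
contact_force: [-0.3, 1.0, 0.3]
grip_width: 36.3
finger_force: 0.0
tcp [559.9 -61.1 296. ] psi 5.0 lean 19.8 roll z.y_tool -0.001 q [-0.32  0.2   1.62  0.16  1.    1.1 ]
527,-360,200,0,0 dp [-0.0877, 0.295, 0.0702] rot [-0.016, -0.345, 0.086] mm 316 deg 20
```

```bash
python3 -m pendant '{"dp":[[-0.014,0.047,0.0],[-0.029,0.098,0.005],[-0.043,0.147,0.015],[-0.058,0.196,0.03],[-0.073,0.245,0.05],[-0.0877,0.295,0.0702],[-0.0877,0.295,0.0702],[-0.0877,0.295,0.0702]],"rotation":[[-0.002,-0.057,0.014],[-0.005,-0.115,0.028],[-0.008,-0.172,0.043],[-0.011,-0.23,0.057],[-0.013,-0.288,0.072],[-0.016,-0.345,0.086],[-0.016,-0.345,0.086],[-0.016,-0.345,0.086]]}'; python3 st.py; python3 - <<'E'
from mm import *
c,o=wcap("w13")
b,l=blobs(c["pixels"],(0,150,50),(8,255,255),(0,0,640,480),40);print([(x,wcast(c,*x[1],48)) for x in b])
from plant import vision
t=vision.capture("top");s=vision.capture("scene");pickle.dump((c,s,t),open("s13.pkl","wb"));mill(s,t,(335,225,385,335))
m=dark(t["pixels"])[130:230,240:330];n,l,st,ce=cv2.connectedComponentsWithStats(m);print([(st[i].tolist(),ce[i]) for i in range(1,n) if st[i][4]>40])
# disc visible in top: mask grey dark
hsv=cv2.cvtColor(t["pixels"],cv2.COLOR_RGB2HSV);m=cv2.inRange(hsv,(0,0,30),(180,60,105))[155:215,255:320];ys,xs=np.where(m);print("disc T vis",xs.min()+255,xs.max()+255,ys.min()+155,ys.max()+155)
E
```

```text
time: 16.3
tool_pos: [526.8, -357.7, 198.7]
tcp_rot: [-3.14, 0.002, 0.002]
contact_force: [0.4, 0.3, -0.2]
grip_width: 0.6
finger_force: 0.0
tcp [ 526.8 -357.7  198.7] psi 0.1 lean 0.1 roll z.y_tool -0.002 q [-0.72  0.59  1.26  0.    1.3   0.85]
[(([129, 139, 43, 20, 643], [149.7, 148.1]), array([ 595.3, -219.7,   48. ])), (([306, 240, 35, 23, 768], [323.2, 251.2]), array([ 506.5, -363.2,   48. ]))]
S blob [ 335  241   45   82 1485]
(241, 368, 369) (247, 360, 375) (253, 359, 378) (259, 360, 377) (265, 340, 376) (271, 335, 378) (277, 358, 376) (283, 359, 374) (289, 357, 374) (295, 355, 376) (301, 354, 376) (307, 364, 376) (313, 367, 375) (319, 367, 373) 
S foot [670.6 123.1   0. ]
[([31, 27, 16, 32, 202], array([38.2, 41.8]))]
disc T vis 270 303 166 199
```

```bash
python3 - <<'E'
from mm import *
c,s,t=pickle.load(open("s13.pkl","rb"))
print(wcast(c,323,262.8,48),wcast(c,323,240,20))
E
python3 go.py 528,-361,60,0,0 528,-361,40,0,0
```

```text
[ 496.3 -363.1   48. ] [ 507.3 -363.5   20. ]
528,-361,60,0,0 dp [0.0011, 0.003, 0.1407] rot [0.001, 0.0, 0.003] mm 141 deg 0
528,-361,40,0,0 dp [0.0011, 0.0029, 0.1607] rot [0.001, 0.0, 0.003] mm 161 deg 0
```

```bash
python3 -m pendant '{"dp":[[0.001,0.003,0.03],[0.001,0.003,0.06],[0.001,0.003,0.09],[0.001,0.003,0.12],[0.001,0.003,0.14],[0.001,0.003,0.15],[0.001,0.003,0.16],[0.001,0.003,0.16]],"rotation":[[0,0,0],[0,0,0],[0,0,0],[0,0,0],[0,0,0],[0,0,0],[0,0,0],[0,0,0]]}' 0; python3 st.py; python3 go.py 478,-361,40,0,0
```

```text
time: 17.45
tool_pos: [527.0, -362.2, 39.6]
tcp_rot: [3.141, 0.002, 0.001]
contact_force: [-0.8, -0.2, 0.5]
grip_width: 0.6
finger_force: 0.0
tcp [ 527.  -362.2   39.6] psi 0.1 lean 0.1 roll z.y_tool 0.0 q [-0.72  0.76  1.41 -0.    0.97  0.85]
478,-361,40,0,0 dp [-0.049, -0.0013, -0.0003] rot [0.0, 0.002, 0.001] mm 49 deg 0
```

```bash
python3 -m pendant '{"dp":[[-0.008,0,0],[-0.016,0,0],[-0.024,0,0],[-0.032,0,0],[-0.039,0,0],[-0.044,0,0],[-0.047,0,0],[-0.049,0,0]],"rotation":[[0,0,0],[0,0,0],[0,0,0],[0,0,0],[0,0,0],[0,0,0],[0,0,0],[0,0,0]]}'; python3 -m pendant '{"dp":[[-0.001,0,0],[-0.002,0,0]],"rotation":[[0,0,0],[0,0,0]]}'
```

```text
time: 18.45
tool_pos: [481.5, -362.8, 40.0]
tcp_rot: [3.139, -0.006, -0.0]
contact_force: [21.2, 2.5, -7.8]
grip_width: 0.7
finger_force: 10.4
time: 18.7
tool_pos: [481.4, -362.8, 40.0]
tcp_rot: [3.138, -0.009, 0.0]
contact_force: [25.7, 2.6, -10.4]
grip_width: 0.5
finger_force: 13.0
```

```bash
python3 -m pendant '{"dp":[[0.008,0,0],[0.016,0,0],[0.016,0,-0.04],[0.016,0,-0.08],[0.016,0,-0.12],[0.03,0,-0.16],[0.045,0,-0.16],[0.045,0,-0.16]],"rotation":[[0,0,0],[0,0,0],[0,0,0],[0,0,0],[0,0,0],[0,0,0],[0,0,0],[0,0,0]]}'; python3 st.py; python3 - <<'E'
from mm import *
c,o=wcap("w14")
b,l=blobs(c["pixels"],(0,150,50),(8,255,255),(0,0,640,480),40)
for x,ce in b: print(x,wcast(c,*ce,48),"near edge",wcast(c,ce[0],x[1]+x[3]-.2,48))
from plant import vision
t=vision.capture("top");s=vision.capture("scene")
for n,cam,bx in(("T",t,(440,200,490,280)),("S",s,(160,215,215,280))):print(n,blobs(cam["pixels"],(0,150,60),(8,255,255),bx))[0] if 0 else print(n,blobs(cam["pixels"],(0,150,60),(8,255,255),bx)[0])
mill(s,t,(335,225,385,335))
E
```

```text
time: 19.7
tool_pos: [521.4, -362.2, 199.3]
tcp_rot: [3.141, 0.003, 0.001]
contact_force: [-0.2, -0.1, -0.6]
grip_width: 0.5
finger_force: 0.0
tcp [ 521.4 -362.2  199.3] psi 0.1 lean 0.2 roll z.y_tool 0.0 q [-0.73  0.58  1.26 -0.    1.3   0.84]
[123, 134, 43, 19, 635] [ 595.1 -219.8   48. ] near edge [ 586.4 -219.2   48. ]
[302, 271, 33, 25, 424] [ 476.8 -363.5   48. ] near edge [ 459.7 -363.6   48. ]
T []
S [([178, 236, 13, 13, 134], [184.1, 242.1])]
S blob [ 335  241   45   82 1484]
(241, 368, 370) (247, 360, 375) (253, 359, 378) (259, 360, 377) (265, 340, 376) (271, 335, 378) (277, 358, 376) (283, 359, 374) (289, 357, 374) (295, 354, 376) (301, 354, 376) (307, 364, 376) (313, 367, 375) (319, 366, 373) 
S foot [670.6 123.1   0. ]
```

```bash
python3 -c "
from plant import workorder
print(workorder.close_job())"
```

```text
the job is handed in; nothing more can be done
None
```

The job is handed in but the verdict was not shown: by my camera measurements the mill stands upright about 10–13 mm from the disc's centre (limit 22 mm), and the bolt was pushed back until it hit its stop, about 37 mm by camera (limit 35 mm).

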